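# Press a pot's cap home, then hold a loupe over it at focus height

### The job

In the rack of three small sample pots one screw-top cap stands proud: press it down until it is fully home like the other two. Then pick up the loupe by its handle and hold it level above that same cap, lens centred over the cap and at the height shown by the pointer on the rack's post. Finish while still holding it there, motionless, with the loupe touching nothing but the gripper; do not shift the pointer or disturb the other things on the desk.

Things in the scene. Friction and masses are not known exactly. Their poses are not given: they have to be found in the camera images.
- rack: Fixed aluminium rack on the desk: block 64 mm (x) by 215 mm (y) by 22 mm high, with three pots in a row along its y axis, 70 mm apart (at y = -70, 0, +70 mm, x = 0); which pot stands in which place varies. Origin: centre of the block's underside, on the desk; x points to the post's side, away from the robot, z up. A steel post 8 mm thick stands at x = +70 mm, y = 0, with its ball top at 164 mm above the desk.
- focus_mark (a point): Tip of the thin black pointer (3 mm thick, 8 mm wide) on the black collar of the post; it points over the row of pots (rack -x). Its height, between 102 and 134 mm above the desk from start to start, is the height at which the middle of the lens is to be held. Its tip lies 44 mm horizontally behind the row of pots (rack x = +44 mm, y = 0); z up. The collar stays where it is by friction: leave it.
- proud_cap (a joint): How far the proud cap is pressed down (m): about 0 to 0.002 at the start, 0.008 fully home against a hard stop. It slides straight down, resists with about 4 N of friction and stays where it is left, no spring.
- proud_cap_top (a point): Centre of the flat top of the proud white cap (30 mm across, 17 mm high); z up. About 67 to 69 mm above the desk at the start, 61 mm when home. While proud, a gap with the grey neck shows below the cap. Its pot is white, 34 mm across, fixed in the rack.
- seated_cap1_top (a point): Centre of the top of another like cap, already fully home and fixed, 61 mm above the desk.
- seated_cap2_top (a point): Centre of the top of the third like cap, already fully home and fixed, 61 mm above the desk.
- lens_center (a point): Middle of the loupe's lens, 6 mm above the loupe's underside. The lens sits in a steel ring of 60 mm outer diameter, 12 mm high; the loupe lies flat on the desk at the start, and z is the lens axis (up when level). x points along the loupe from handle to lens.
- loupe_grip (a point): Middle of the loupe's black handle, near the centre of mass: grasp here, across the handle. It lies 78 mm from the lens centre along the loupe's -x, and 3 mm above the lens middle (9 mm above the desk at the start). The handle is 16 mm wide (y), 18 mm high (z) and 82 mm long (x), flat-sided, centred 81 mm from the lens centre. The loupe weighs about 90 g.
- loupe: The loupe as a whole; origin at its underside below the lens centre, x from handle to lens, z up.
- label_roll: Bystander: roll of blank white labels, 58 mm across, 35 mm high; origin under its centre.
- eraser: Bystander: eraser 19 x 36 x 13 mm; origin under its centre.
- dosing_cup: Bystander: empty white cup, 67 mm across, 68 mm high; origin under its centre.
- bottle: Bystander: white bottle, 43 mm across, 98 mm high; origin under its centre.
- mouse: Bystander: black computer mouse, 112 x 63 x 36 mm; origin under its centre.
There are look-alikes about, which are no part of the job. Of the things that look like the loupe, the larger one is meant.

How it is judged:
By the outcome, as a careful person would: the job done as asked, in the order asked, and still so for the second after the job is handed in, while the arm keeps its last pose, push and grip.
It also fails if it takes over 64 s, if anything falls off the work surface, if the arm or the gripper's body presses on something with over 40 N, if the wrist force passes 120 N, or if a joint passes its speed limit or range.

### The arm

A 6-joint arm with a two-finger parallel gripper is mounted at the origin on a cart in front of the work surface, level with it; the furniture and walls round the work are solid. World frame = base frame: x ahead of the robot, y to its left, z up, the work surface at z = 0. Lengths are in m, angles in rad, forces in N, time in s.
With the tool pointing down it reaches from about 0.25 to 0.725 m from the base axis. Payload 4 kg.
Tool frame: the origin (TCP) lies at the centre of the arm's flange, where the gripper is bolted on; the fingertips stand 173 mm ahead of it and the grasp point (between the pads) lies 155 mm ahead of it; x points along the fingers, z is the direction in which the jaws open and shut, and the axes are right-handed (so a half turn about x gives the same grasp; the last joint's range is limited). The gripper opens to 85 mm and grips with 20 to 120 N. Pads are 22 mm wide; open, the fingers measure 114 mm over their backs; the gripper's body (76 mm by 85 mm) begins 54 mm behind the grasp point. The pads swing forward as they close: fully open they stand 13 mm farther back than shut.
Start: joints at [-1.134, 0.241, 0.005, 1.335, 0, 1.571], TCP at [0.212, -0.453, 0.405] pointing down, gripper open.
Joint ranges: [-2.72, 2.72], [-1.05, 1.87], [-1.09, 1.28], [-1.99, 2.15], [-1.42, 1.44], [-3.14, 3.14]. Speed limits (rad/s): [2.79, 2.79, 3.14, 3.14, 3.14, 3.14].

### API

Orientations are given as a unit quaternion [x, y, z, w].
In Python, from workcell import bot gives the robot as it stands.
- The arm moves only by the tool arm_command, never from a script. Its argument "moves" is one flat list of numbers, 7 for each row, row after row: the shift along the tool's x, y, z in m, then the turn, a rotation vector about the tool's x, y, z in rad, then the closure, from -1 (fully open) to 1 (shut). A call has 1 to 20 rows; each row shifts and turns the pose as measured when the row begins, along the tool's axes as they then stand; what a row does not reach is not made up. A row lasts 1/12 s, in which the tool goes at most 41.7 mm and 7.16 degrees, less where a joint would pass 70% of its speed; a pose out of reach is approached as far as the arm can. A call with a gripper value outside its range is refused whole. The fingers move at their own pace and stop on an object; the grip force is fixed at half the most. Time passes only in rows, so rows that do not move let the fingers close. It gives the time, the measured TCP pose, the force and the opening at its end, in the units of the state.
- bot.get_obs(): the state, without advancing time (a new reading comes with each control period).
- bot.camera(name): name is "side" or "top" or "wrist"; returns the picture (384x512x3 uint8, red, green, blue); there is no depth.
- bot.get_calibration(name): a dict with "mtx" (3x3 intrinsics, pixels), "world_from_camera" (4x4, takes a point from camera to world coordinates); the wrist camera has in their place "mount" (4x4, takes a point from camera to tool coordinates, whose origin is the TCP and whose axes are the tool frame's). Camera axes: x right, y up, looking along -z (the intrinsics and any distortion apply to the point x, -y, -z); pixel columns grow to the right and rows downward; lengths in m; the calibration is good to about 2 mm. The wrist camera is an equidistant fisheye: a pixel r from the principal point sees the ray r / f radians off the axis. A picture is of the moment at which its call begins: read the wrist's pose just before it. get_calibration takes no time and is no camera call.
- bot.job_done(): hands the job in, once; it reports no verdict.
The state is a dict: "clock": time; "joint_pos": joint angles; "joint_vel": joint speeds; "tau": joint torques, N m; "eef_pos": TCP position; "tool_rot": TCP orientation; "ft_force": force on the tool from outside, world axes, zero at the start; "ft_torque": the same for the moment, N m; "grip_width": finger opening in m.
Only numpy, scipy, OpenCV 4.12 (cv2) and the standard library are available. Lean on these libraries where they do the work, as an engineer would, in place of code of your own. Each camera call takes 0.05 s, during which the arm holds its last target.

## Working session

There is one attempt and no reset: what is moved stays moved. The work goes in short steps, Python scripts to look and compute and a tool call to move; the robot and the scene stay as the last step left them, time stands still between calls to the robot, and variables do not carry over. Pictures are saved under pics/ and viewed, and the job is handed in when it is done.

Besides the shell and the picture viewer there is one more tool, called after "Request:" as name(argument=value, ...), one argument or row to a line, values as JSON. arm_command: Moves the arm, as the interface text tells. Its arguments: {"type":"object","properties":{"moves":{"type":"array"}},"required":["moves"]}

```bash
mkdir -p pics; python3 - <<'E'
from workcell import bot
import cv2,numpy as np
o=bot.get_obs()
for k,v in o.items(): print(k,np.round(v,4))
for n in ["side","top","wrist"]:
    im=bot.camera(n); cv2.imwrite(f"pics/{n}0.png",im[:,:,::-1])
    c=bot.get_calibration(n); print(n,{k:np.round(v,4).tolist() for k,v in c.items()})
E
```

```text
clock 0.0
joint_pos [-1.134   0.2414  0.0037  1.3352  0.      1.5708]
joint_vel [-0.0001  0.0005 -0.0014  0.0012 -0.0009 -0.0001]
tau [ 1.40000e-03 -3.72323e+01  2.52405e+01  1.70000e-02  2.00000e-04
 -0.00000e+00]
eef_pos [ 0.2114 -0.4528  0.4038]
tool_rot [ 0.3802  0.5971 -0.3794  0.5958]
ft_force [ 0.6441 -0.0211 -0.7375]
ft_torque [ 0.0227 -0.0227  0.0075]
grip_width 0.0858
side {'mtx': [[349.7845, 0.0, 258.8085], [0.0, 349.7845, 195.607], [0.0, 0.0, 1.0]], 'world_from_camera': [[-0.9505, 0.2154, -0.2238, 0.2714], [-0.3103, -0.6252, 0.7161, 0.8632], [0.0144, 0.7501, 0.6611, 0.8275], [0.0, 0.0, 0.0, 1.0]]}
top {'mtx': [[470.6062, 0.0, 263.4471], [0.0, 470.6062, 193.7829], [0.0, 0.0, 1.0]], 'world_from_camera': [[0.007, 0.9895, -0.1446, 0.2758], [-0.9998, 0.0094, 0.0159, 0.0824], [0.0171, 0.1445, 0.9894, 1.7248], [0.0, 0.0, 0.0, 1.0]]}
wrist {'mtx': [[297.3186, 0.0, 256.6691], [0.0, 297.3186, 193.5952], [0.0, 0.0, 1.0]], 'mount': [[0.0002, 0.296, -0.9552, 0.03], [-0.0006, 0.9552, 0.296, 0.0747], [1.0, 0.0005, 0.0004, -0.0004], [0.0, 0.0, 0.0, 1.0]]}
```

View pics/side0.png

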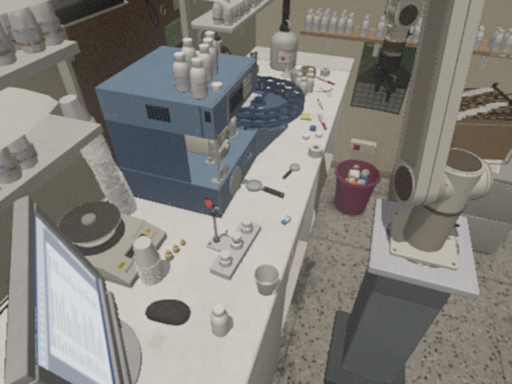

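View pics/top0.png

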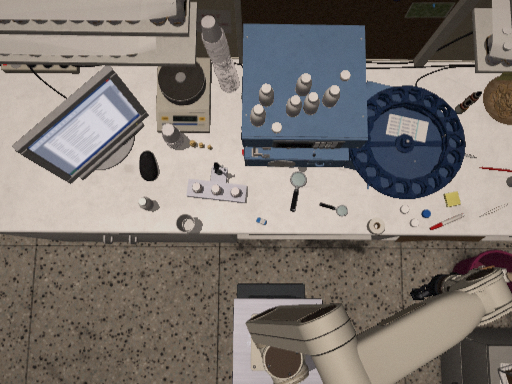

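View pics/wrist0.png

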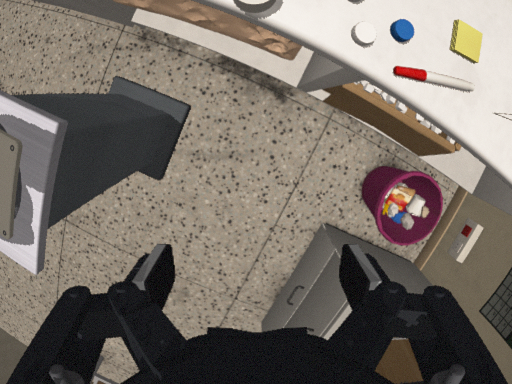

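```bash
cat > h.py <<'E'
import numpy as np,cv2
from scipy.spatial.transform import Rotation as R
from workcell import bot
def ray(n,px,obs=None):
    c=bot.get_calibration(n);K=c["mtx"];u=(np.array(px,float)-[K[0][2],K[1][2]])/K[0][0]
    if n=="wrist":
        r=np.hypot(*u);s=np.sin(r)/max(r,1e-9);d=np.array([u[0]*s,-u[1]*s,-np.cos(r)])
        T=np.eye(4);T[:3,:3]=R.from_quat(obs["tool_rot"]).as_matrix();T[:3,3]=obs["eef_pos"];M=T@np.array(c["mount"])
    else:
        d=np.array([u[0],-u[1],-1]);M=np.array(c["world_from_camera"])
    d=M[:3,:3]@d;return M[:3,3],d/np.linalg.norm(d)
def plane(n,px,z,obs=None):
    p,d=ray(n,px,obs);return p+d*(z-p[2])/d[2]
def tri(a,b):
    (p,d),(q,e)=a,b
    s=np.linalg.lstsq(np.c_[d,-e],q-p,rcond=None)[0];A=p+s[0]*d;B=q+s[1]*e
    return (A+B)/2,np.linalg.norm(A-B)
def proj(n,P,obs=None):
    c=bot.get_calibration(n);K=np.array(c["mtx"])
    if n=="wrist":
        T=np.eye(4);T[:3,:3]=R.from_quat(obs["tool_rot"]).as_matrix();T[:3,3]=obs["eef_pos"];M=T@np.array(c["mount"])
    else: M=np.array(c["world_from_camera"])
    v=np.linalg.inv(M)@np.r_[P,1];x,y,z=v[0],-v[1],-v[2]
    if n=="wrist":
        h=np.hypot(x,y);t=np.arctan2(h,z);x,y,z=x/h*t,y/h*t,1
    return np.array([x/z*K[0,0]+K[0,2],y/z*K[0,0]+K[1,2]])
def crop(n,im,x,y,w,h,s,name):
    cv2.imwrite("pics/"+name,cv2.resize(im[y:y+h,x:x+w,::-1],None,fx=s,fy=s,interpolation=cv2.INTER_CUBIC))
E
python3 - <<'E'
from h import *
t=cv2.imread("pics/top0.png")[:,:,::-1];s=cv2.imread("pics/side0.png")[:,:,::-1]
crop("top",t,170,150,150,90,5,"t1.png");crop("side",s,180,160,130,120,5,"s1.png")
E
```

```text
(no output)
```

View pics/t1.png

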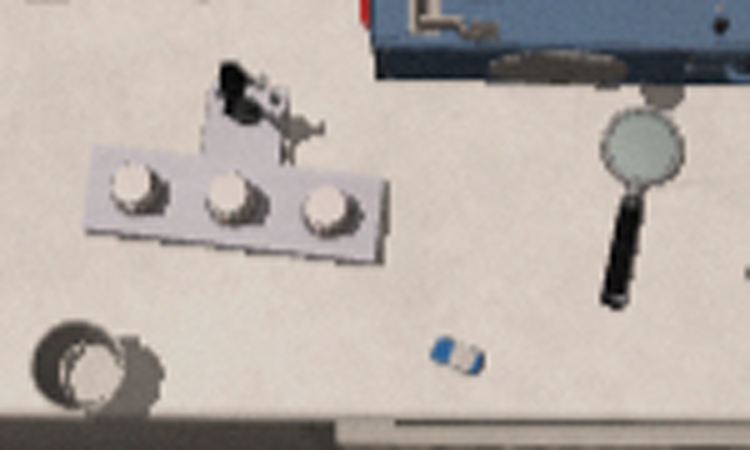

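View pics/s1.png

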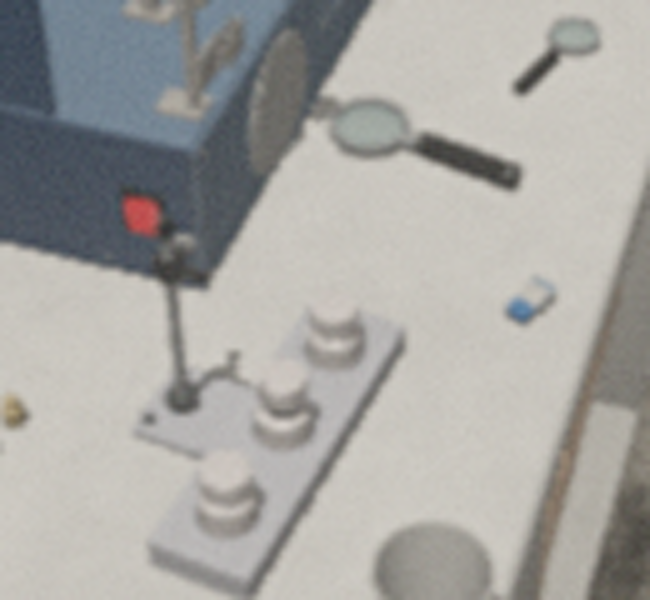

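```bash
python3 - <<'E'
from h import *
np.set_printoptions(precision=4,suppress=True)
C=[(170+a/5,150+b/5) for a,b in [(133,188),(232,198),(326,211)]]
for c in C: print("cap",plane("top",c,.061))
for nm,(a,b),z in [("lens",(643,148),.006),("hend",(613,305),.009),("hstart",(632,195),.009),("erase",(458,355),.01),("cup",(75,365),.06)]:
    print(nm,plane("top",(170+a/5,150+b/5),z))
for nm,(a,b),z in [("lens",(370,128),.006),("hend",(510,178),.009),("hstart",(415,145),.009),("capfar",(335,305),.061),("capmid",(284,380),.061),("capnear",(225,472),.061),("ball",(180,243),.164),("tip",(207,278),.118)]:
    print("side",nm,plane("side",(180+a/5,160+b/5),z))
E
```

```text
cap [0.5391 0.2946 0.061 ]
cap [0.5325 0.2238 0.061 ]
cap [0.5238 0.1566 0.061 ]
lens [ 0.5815 -0.0754  0.006 ]
hend [ 0.4638 -0.0526  0.009 ]
hstart [ 0.5457 -0.0669  0.009 ]
erase [0.426  0.0608 0.01  ]
cup [0.4122 0.3321 0.06  ]
side lens [ 0.5833 -0.0737  0.006 ]
side hend [ 0.4707 -0.0502  0.009 ]
side hstart [ 0.5453 -0.0627  0.009 ]
side capfar [0.5285 0.1564 0.061 ]
side capmid [0.5362 0.2239 0.061 ]
side capnear [0.543  0.2984 0.061 ]
side ball [0.5903 0.2341 0.164 ]
side tip [0.5862 0.2124 0.118 ]
```

```bash
python3 - <<'E'
from h import *
np.set_printoptions(precision=4,suppress=True)
o=bot.get_obs();M=R.from_quat(o["tool_rot"]).as_matrix();print(M)
print(np.degrees(np.arctan2(M[1,1],M[0,1])))
# target: y axis of tool at rack +x dir or -x dir; yaw of tool y
for yaw in(-6.3,173.7):
    d=(yaw-np.degrees(np.arctan2(M[1,1],M[0,1]))+180)%360-180;print(yaw,d)
E
```

```text
[[-0.0007  0.9061  0.423 ]
 [ 0.0015  0.423  -0.9061]
 [-1.     -0.     -0.0016]]
25.02404231964289
-6.3 -31.3240423196429
173.7 148.6759576803571
```

Request:
arm_command(
  moves=[0.0024, 0.026, -0.028, 0, 0, 0, -1, 0.0024, 0.026, -0.028, 0, 0, 0, -1, 0.0024, 0.026, -0.028, 0, 0, 0, -1, 0.0024, 0.026, -0.028, 0, 0, 0, -1, 0.0024, 0.026, -0.028, 0, 0, 0, -1, 0.0024, 0.026, -0.028, 0, 0, 0, -1, 0.0024, 0.026, -0.028, 0, 0, 0, -1, 0.0024, 0.026, -0.028, 0, 0, 0, -1, 0.0024, 0.026, -0.028, 0, 0, 0, -1, 0.0024, 0.026, -0.028, 0, 0, 0, -1, 0.0024, 0.026, -0.028, 0, 0, 0, -1, 0.0024, 0.026, -0.028, 0, 0, 0, -1, 0.0024, 0.026, -0.028, 0, 0, 0, -1, 0.0024, 0.026, -0.028, 0, 0, 0, -1, 0.0024, 0.026, -0.028, 0, 0, 0, -1, 0.0024, 0.026, -0.028, 0, 0, 0, -1, 0.0024, 0.026, -0.028, 0, 0, 0, -1, 0.0024, 0.026, -0.028, 0, 0, 0, -1],
)

```text
clock: 1.65
eef_pos: [0.4354, 0.2103, 0.3555]
tool_rot: [0.379, 0.602, -0.374, 0.595]
ft_force: [0.5, -1.3, 0.7]
grip_width: 0.0858
```

Request:
arm_command(
  moves=[0, 0, 0, 0.11, 0, 0, 0, 0, 0, 0, 0.11, 0, 0, 1, 0, 0, 0, 0.11, 0, 0, 1, 0, 0, 0, 0.11, 0, 0, 1, 0, 0, 0, 0.11, 0, 0, 1, 0, 0, 0, 0, 0, 0, 1],
)

```text
clock: 2.15
eef_pos: [0.4797, 0.0633, 0.3496]
tool_rot: [0.495, 0.565, -0.454, 0.48]
ft_force: [-0.2, -0.1, -1.1]
grip_width: 0.0122
```

```bash
python3 - <<'E'
from h import *
np.set_printoptions(precision=4,suppress=True)
o=bot.get_obs();M=R.from_quat(o["tool_rot"]).as_matrix();print(o["clock"],o["eef_pos"],M,o["joint_pos"],o["ft_force"],o["grip_width"])
im=bot.camera("wrist");np.savez("w1.npz",**{k:np.array(v) for k,v in o.items()});crop("w",im,0,0,512,384,1.56,"w1.png")
E
```

```text
2.15 [0.4797 0.0633 0.3496] [[-0.0499  0.9945  0.0921]
 [ 0.1232  0.0976 -0.9876]
 [-0.9911 -0.0379 -0.1274]] [ 0.0969  0.2581 -0.122   1.2288  0.1278  3.1406] [-0.179  -0.0639 -1.0727] 0.012222296182458047
```

View pics/w1.png

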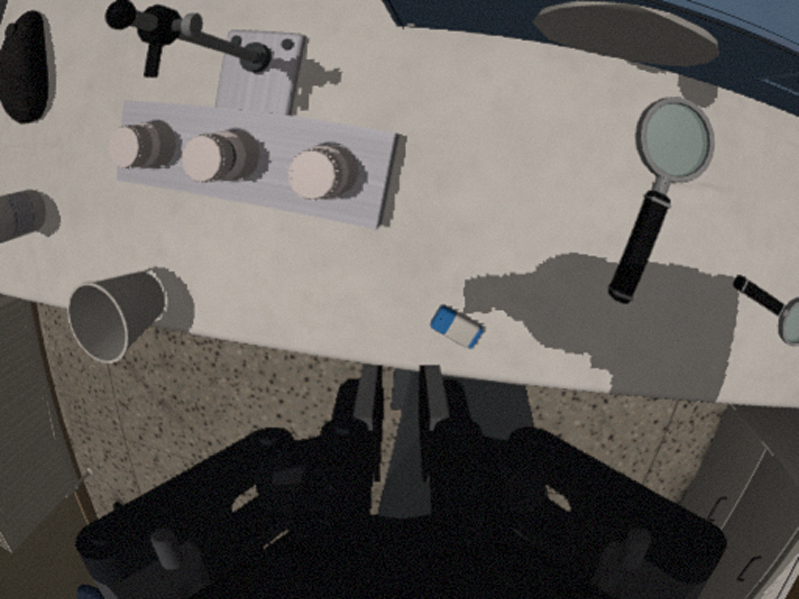

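```bash
python3 - <<'E'
from h import *
np.set_printoptions(precision=4,suppress=True)
o=dict(np.load("w1.npz"))
t=lambda a,b:(170+a/5,150+b/5)
s=lambda a,b:(180+a/5,160+b/5)
w=lambda a,b:(a/1.5605,b/1.5625)
for nm,W,T,S in [("capL",w(127,147),t(133,188),s(225,470)),("capM",w(203,157),t(232,198),s(284,378)),("capR",w(315,174),t(326,211),s(335,305)),
  ("lens",w(676,138),t(643,148),s(370,128)),("hend",w(621,296),t(613,305),s(510,178)),("tip",w(152,75),None,s(207,278)),("ball",w(120,14),None,s(180,243))]:
    print(nm,"wrist/side",*tri(ray("wrist",W,o),ray("side",S)), "" if T is None else tri(ray("wrist",W,o),ray("top",T)))
print("lens w",plane("wrist",w(676,138),.006,o),"hend",plane("wrist",w(621,296),.009,o),"hst",plane("wrist",w(658,195),.009,o))
for c in [(127,147),(203,157),(315,174)]: print(plane("wrist",w(*c),.061,o))
im=cv2.imread("pics/w1.png")[60:240,80:420];cv2.imwrite("pics/w1c.png",cv2.resize(im,None,fx=2.3,fy=2.3,interpolation=cv2.INTER_CUBIC))
E
```

```text
capL wrist/side [0.5439 0.295  0.0582] 0.001158115230263805 (array([0.5416, 0.2957, 0.0563]), np.float64(0.0036057701836957794))
capM wrist/side [0.536  0.2263 0.0655] 0.0015943780108619316 (array([0.5343, 0.2244, 0.0667]), np.float64(0.005687280514477508))
capR wrist/side [0.529  0.1551 0.0596] 0.0001702196056682317 (array([0.527 , 0.1581, 0.0469]), np.float64(0.0028340502050844935))
lens wrist/side [ 0.5841 -0.0753  0.0045] 0.0005403192571237802 (array([ 0.5834, -0.076 ,  0.0021]), np.float64(0.002428913820588855))
hend wrist/side [ 0.4688 -0.0509  0.0105] 0.004747914499249471 (array([ 0.4649, -0.0537,  0.0059]), np.float64(0.002148203907661278))
tip wrist/side [0.5814 0.2213 0.1278] 0.0009677005942006366 
ball wrist/side [0.6018 0.2218 0.1527] 0.010881503713092605 
lens w [ 0.5842 -0.0745  0.006 ] hend [ 0.4664 -0.0533  0.009 ] hst [ 0.542  -0.0658  0.009 ]
[0.5434 0.2924 0.061 ]
[0.5365 0.2293 0.061 ]
[0.5293 0.1547 0.061 ]
```

View pics/w1c.png

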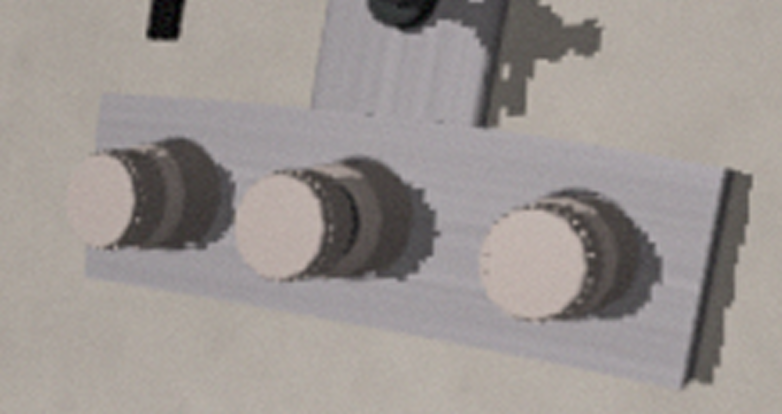

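Request:
arm_command(
  moves=[0, 0, 0, -0.12, 0, 0, 1, 0, 0, 0, -0.12, 0, 0, 1, 0, 0, 0, -0.12, 0, 0, 1, 0, 0, 0, -0.12, 0, 0, 1, 0, 0, 0, -0.12, 0, 0, 1, 0, 0, 0, -0.12, 0, 0, 1, 0, 0, 0, -0.12, 0, 0, 1, 0, 0, 0, -0.12, 0, 0, 1, 0, 0, 0, -0.12, 0, 0, 1, 0, 0, 0, -0.12, 0, 0, 1, 0, 0, 0, -0.12, 0, 0, 1, 0, 0, 0, -0.12, 0, 0, 1, 0, 0, 0, -0.12, 0, 0, 1, 0, 0, 0, -0.12, 0, 0, 1, 0, 0, 0, -0.12, 0, 0, 1, 0, 0, 0, -0.12, 0, 0, 1, 0, 0, 0, -0.12, 0, 0, 1, 0, 0, 0, -0.12, 0, 0, 1, 0, 0, 0, -0.12, 0, 0, 1, 0, 0, 0, -0.12, 0, 0, 1],
)

```text
clock: 3.87
eef_pos: [0.4735, 0.0841, 0.3465]
tool_rot: [-0.297, 0.611, 0.396, 0.617]
ft_force: [0.6, -0.8, 0.2]
grip_width: 0.0001
```

```bash
cat >> h.py <<'E'
np.set_printoptions(precision=4,suppress=True)
def target_R(yawdeg,tilt=0):
    # loupe/rack-like x axis yaw; tool z = left of it, body leaning back by tilt
    a=np.radians(yawdeg);t=np.radians(tilt);ex=np.array([np.cos(a),np.sin(a),0]);ez=np.array([-np.sin(a),np.cos(a),0])
    x=np.sin(t)*ex-np.cos(t)*np.array([0,0,1]);return np.c_[x,np.cross(ez,x),ez]
def delta(P,Rt,off=0.0):
    """P: wanted world position of point off m ahead of TCP; print shift now (tool axes) & rotvec"""
    o=bot.get_obs();M=R.from_quat(o["tool_rot"]).as_matrix();
    tcp=np.array(P)-Rt[:,0]*off
    rv=R.from_matrix(M.T@Rt).as_rotvec()
    print("t",o["clock"],"tcp",o["eef_pos"],"want",tcp,"q",o["joint_pos"],"F",o["ft_force"],"w",o["grip_width"])
    print("rotvec",rv,"shift in current axes",M.T@(tcp-o["eef_pos"]),"in target axes",Rt.T@(tcp-o["eef_pos"]),"tip",o["eef_pos"]+M[:,0]*off)
E
python3 - <<'E'
from h import *
delta([0.533,0.225,0.085],target_R(-6,15),0.173)
E
```

```text
t 3.8667 tcp [0.4735 0.0841 0.3465] want [0.4885 0.2297 0.2521] q [ 0.1398  0.2574 -0.1319  1.2253  0.1335  0.6801] F [ 0.5857 -0.7667  0.1883] w 5.5031004151677336e-05
rotvec [-0.4495  0.0429 -0.3569] shift in current axes [0.1108 0.0503 0.1245] in target axes [0.091  0.0248 0.1463] tip [0.4629 0.1059 0.1752]
```

Request:
arm_command(
  moves=[0, 0, 0, -0.09, 0.009, -0.072, 1, 0, 0, 0, -0.09, 0.009, -0.072, 1, 0, 0, 0, -0.09, 0.009, -0.072, 1, 0, 0, 0, -0.09, 0.009, -0.072, 1, 0, 0, 0, -0.09, 0.009, -0.072, 1, 0, 0, 0.03, 0, 0, 0, 1, 0, 0, 0.03, 0, 0, 0, 1, 0, 0, 0.03, 0, 0, 0, 1, 0, 0, 0.03, 0, 0, 0, 1, 0, 0, 0.03, 0, 0, 0, 1, 0, 0, 0, 0, 0, 0, 1],
)

```text
clock: 4.78
eef_pos: [0.4774, 0.2498, 0.343]
tool_rot: [-0.555, 0.445, 0.407, 0.574]
ft_force: [0.9, -0.4, 0.0]
grip_width: -0.0
```

```bash
python3 - <<'E'
from h import *
delta([0.533,0.225,0.085],target_R(-6,15),0.173)
E
```

```text
t 4.7833 tcp [0.4774 0.2498 0.343 ] want [0.4885 0.2297 0.2521] q [ 0.5204  0.2561 -0.1605  0.925  -0.1592  0.5594] F [ 0.8824 -0.4163  0.0275] w -8.678545488374496e-06
rotvec [0.0469 0.0024 0.0165] shift in current axes [ 0.0909  0.0132 -0.0185] in target axes [ 0.0912  0.0108 -0.0188] tip [0.5247 0.2453 0.1766]
```

Request:
arm_command(
  moves=[0, 0.005, -0.009, 0.045, 0.002, 0.016, 1, 0, 0.005, -0.009, 0, 0, 0, 1, 0.03, 0, 0, 0, 0, 0, 1, 0.02, 0, 0, 0, 0, 0, 1, 0.02, 0, 0, 0, 0, 0, 1, 0, 0, 0, 0, 0, 0, 1],
)

```text
clock: 5.28
eef_pos: [0.4802, 0.2349, 0.2717]
tool_rot: [-0.543, 0.453, 0.405, 0.58]
ft_force: [-0.6, -0.7, -0.7]
grip_width: 0.0002
```

```bash
python3 - <<'E'
from h import *
delta([0.533,0.225,0.060],target_R(-6,15),0.173)
o=bot.get_obs()
im=bot.camera("wrist");crop("w",im,0,0,512,384,1.56,"w2.png")
im=bot.camera("side");crop("s",im,180,160,130,120,5,"s2.png")
E
```

```text
t 5.2833 tcp [0.4802 0.2349 0.2717] want [0.4885 0.2297 0.2271] q [ 0.4894  0.319  -0.2768  0.7511 -0.1421  0.559 ] F [-0.5535 -0.6637 -0.6995] w 0.0002193133704549747
rotvec [0.0184 0.0057 0.0028] shift in current axes [ 0.0453  0.0033 -0.0045] in target axes [ 0.0453  0.0031 -0.0043] tip [0.5253 0.2312 0.1047]
```

View pics/w2.png

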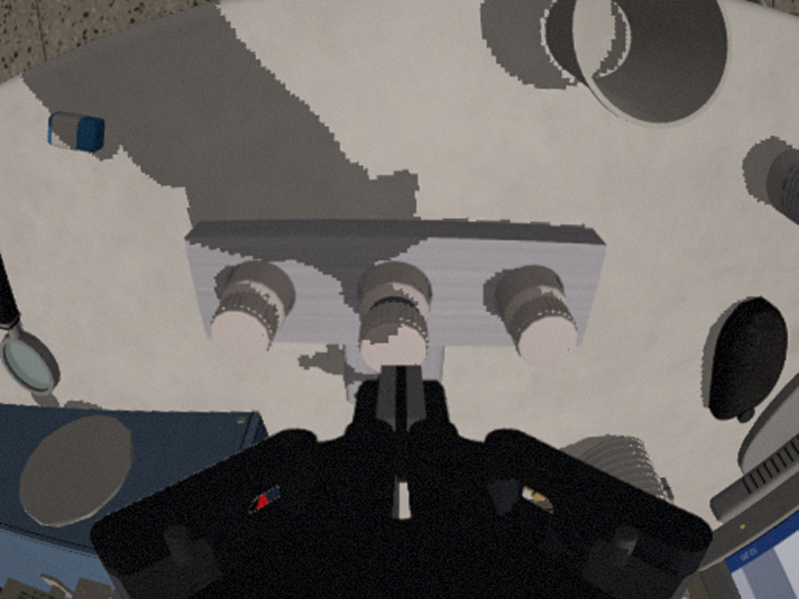

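View pics/s2.png

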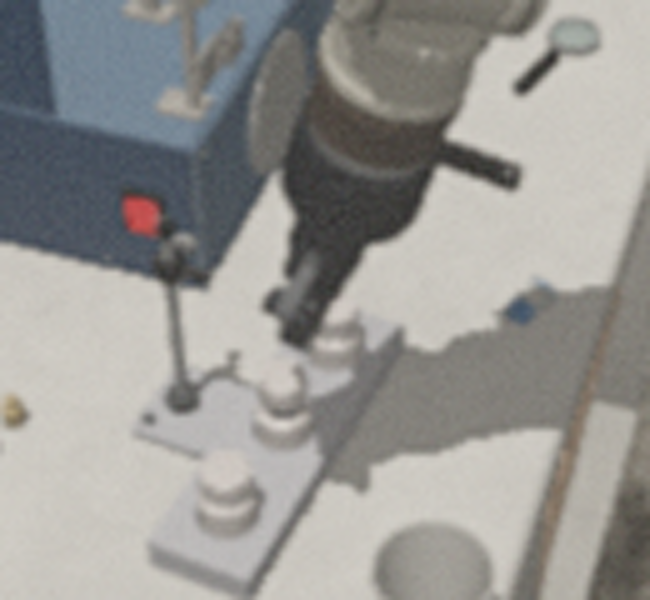

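Request:
arm_command(
  moves=[0.015, 0, -0.0025, 0.018, 0.006, 0.003, 1, 0.015, 0, -0.0025, 0, 0, 0, 1, 0, 0, 0, 0, 0, 0, 1],
)

```text
clock: 5.63
eef_pos: [0.4897, 0.2305, 0.2511]
tool_rot: [-0.539, 0.454, 0.399, 0.587]
ft_force: [-1.1, -0.2, -0.2]
grip_width: -0.0002
```

```bash
python3 - <<'E'
from h import *
delta([0.533,0.225,0.060],target_R(-6,15),0.173)
E
```

```text
t 5.6333 tcp [0.4897 0.2305 0.2511] want [0.4885 0.2297 0.2271] q [ 0.474   0.3513 -0.2935  0.6916 -0.1423  0.562 ] F [-1.1436 -0.1818 -0.1767] w -0.00017368286017987737
rotvec [-0.0009  0.007   0.0117] shift in current axes [ 0.0228  0.0075 -0.0011] in target axes [ 0.0229  0.0073 -0.0009] tip [0.5362 0.2268 0.0846]
```

Request:
arm_command(
  moves=[0.0058, 0.0025, 0, 0, 0, 0, 1, 0.0058, 0.0025, 0, 0, 0, 0, 1, 0.0029, 0.001, 0, 0, 0, 0, 1, 0, 0, 0, 0, 0, 0, 1],
)

```text
clock: 5.97
eef_pos: [0.4884, 0.2316, 0.2396]
tool_rot: [-0.539, 0.451, 0.398, 0.589]
ft_force: [-0.9, 0.4, -0.3]
grip_width: -0.0001
```

Request:
arm_command(
  moves=[0.004, 0.001, 0, 0, 0, 0, 1, 0.003, 0.0008, 0, 0, 0, 0, 1],
)

```text
clock: 6.13
eef_pos: [0.489, 0.2321, 0.2339]
tool_rot: [-0.54, 0.45, 0.398, 0.59]
ft_force: [-3.2, -1.9, 4.2]
grip_width: 0.0004
```

```bash
python3 - <<'E'
from h import *
delta([0.533,0.225,0.060],target_R(-6,15),0.173)
E
```

```text
t 6.1333 tcp [0.489  0.2321 0.2339] want [0.4885 0.2297 0.2271] q [ 0.4775  0.3703 -0.3212  0.6344 -0.1433  0.5638] F [-3.2479 -1.9325  4.2015] w 0.00041425343022393884
rotvec [-0.001   0.0127  0.021 ] shift in current axes [ 0.0064  0.0021 -0.0025] in target axes [ 0.0064  0.002  -0.0025] tip [0.5372 0.2292 0.0677]
```

Request:
arm_command(
  moves=[0.003, 0.0008, 0, 0, 0, 0, 1, 0.003, 0.0008, 0, 0, 0, 0, 1, 0.003, 0.0008, 0, 0, 0, 0, 1],
)

```text
clock: 6.38
eef_pos: [0.4888, 0.2323, 0.2285]
tool_rot: [-0.541, 0.449, 0.397, 0.591]
ft_force: [-21.5, -6.8, 41.3]
grip_width: -0.0001
```

Request:
arm_command(
  moves=[0.003, 0.0008, 0, 0, 0, 0, 1, 0.003, 0.0008, 0, 0, 0, 0, 1],
)

```text
clock: 6.55
eef_pos: [0.488, 0.2322, 0.2287]
tool_rot: [-0.542, 0.447, 0.396, 0.591]
ft_force: [-14.3, -4.4, 24.0]
grip_width: -0.0
```

Request:
arm_command(
  moves=[-0.01, -0.0025, 0, 0, 0, 0, 1, -0.03, 0, 0, 0, 0, 0, 1, -0.03, 0, 0, 0, 0, 0, 1, -0.03, 0, 0, 0, 0, 0, 1, 0, 0, 0, 0, 0, 0, 1],
)

```text
clock: 6.97
eef_pos: [0.4601, 0.2335, 0.3279]
tool_rot: [-0.541, 0.448, 0.396, 0.591]
ft_force: [0.9, -0.4, 0.3]
grip_width: -0.0001
```

```bash
python3 - <<'E'
from h import *
delta([0.506,-0.06,0.1],target_R(-11,0),0.173)
o=bot.get_obs();np.savez("w3.npz",**{k:np.array(v) for k,v in o.items()})
im=bot.camera("wrist");crop("w",im,0,0,512,384,1.56,"w3.png")
im=bot.camera("side");cv2.imwrite("pics/side3.png",im[:,:,::-1]);crop("s",im,200,200,70,80,7,"s3.png")
E
```

```text
t 6.9667 tcp [0.4601 0.2335 0.3279] want [ 0.506 -0.06   0.273] q [ 0.508   0.2199 -0.2531  0.8523 -0.153   0.5916] F [ 0.8989 -0.3573  0.2805] w -0.00010680638867797169
rotvec [0.0888 0.0259 0.2874] shift in current axes [ 0.0704 -0.0575 -0.2881] in target axes [ 0.0549 -0.101  -0.2793] tip [0.5093 0.2307 0.162 ]
```

View pics/w3.png

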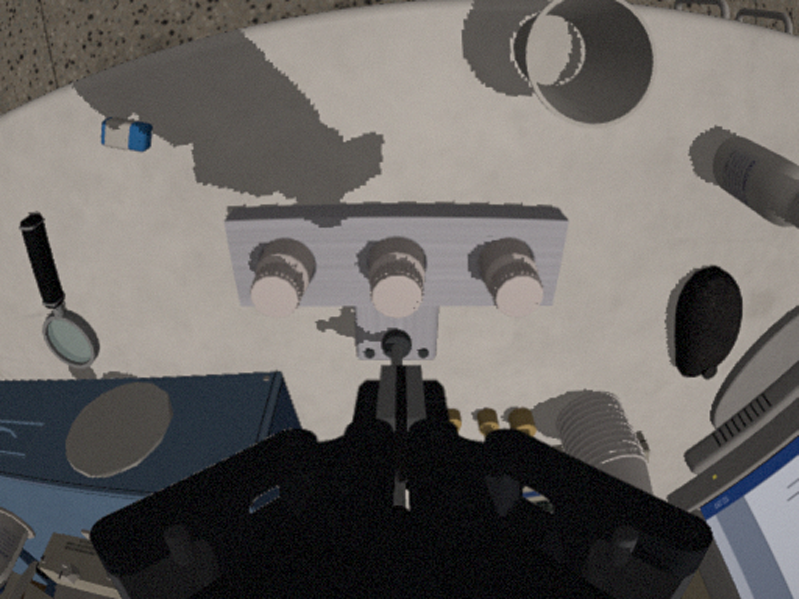

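View pics/s3.png

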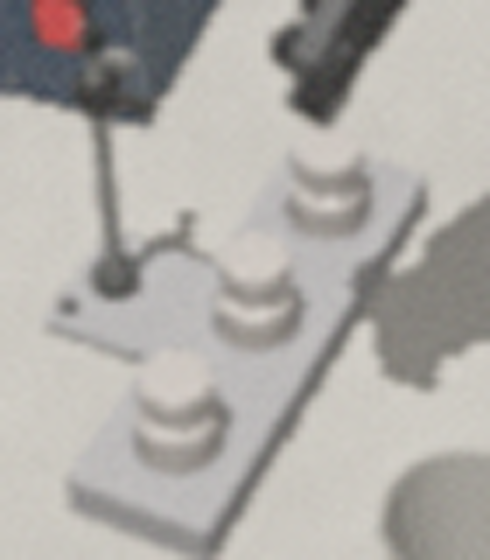

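Request:
arm_command(
  moves=[0, 0, 0, 0.03, 0.009, 0.096, 1, 0, 0, 0, 0.03, 0.009, 0.096, 1, 0, 0, 0, 0.03, 0.009, 0.096, 1, 0, -0.0105, -0.029, 0, 0, 0, 1, 0, -0.0105, -0.029, 0, 0, 0, 0, 0, -0.0105, -0.029, 0, 0, 0, -1, 0, -0.0105, -0.029, 0, 0, 0, -1, 0, -0.0105, -0.029, 0, 0, 0, -1, 0, -0.0105, -0.029, 0, 0, 0, -1, 0, -0.0105, -0.029, 0, 0, 0, -1, 0, -0.0105, -0.029, 0, 0, 0, -1, 0, -0.0105, -0.029, 0, 0, 0, -1, 0, -0.0105, -0.029, 0, 0, 0, -1, 0, 0, 0, 0, 0, 0, -1],
)

```text
clock: 8.23
eef_pos: [0.5058, -0.0855, 0.2955]
tool_rot: [-0.438, 0.563, 0.461, 0.529]
ft_force: [-0.2, 1.9, -0.5]
grip_width: 0.0848
```

```bash
python3 - <<'E'
from h import *
delta([0.507,-0.06,0.3],target_R(-10.8,0),0)
o=bot.get_obs();np.savez("w4.npz",**{k:np.array(v) for k,v in o.items()})
im=bot.camera("wrist");cv2.imwrite("pics/wrist4.png",im[:,:,::-1]);crop("w",im,0,0,512,384,1.56,"w4.png")
E
```

```text
t 8.2333 tcp [ 0.5058 -0.0855  0.2955] want [ 0.507 -0.06   0.3  ] q [-0.1636  0.3641 -0.1198  1.1427 -0.015   0.0296] F [-0.1839  1.8515 -0.4912] w 0.08483612262116744
rotvec [-0.0043 -0.0165 -0.0553] shift in current axes [-0.0047  0.0039  0.0252] in target axes [-0.0045  0.0036  0.0253] tip [ 0.5058 -0.0855  0.2955]
```

View pics/w4.png

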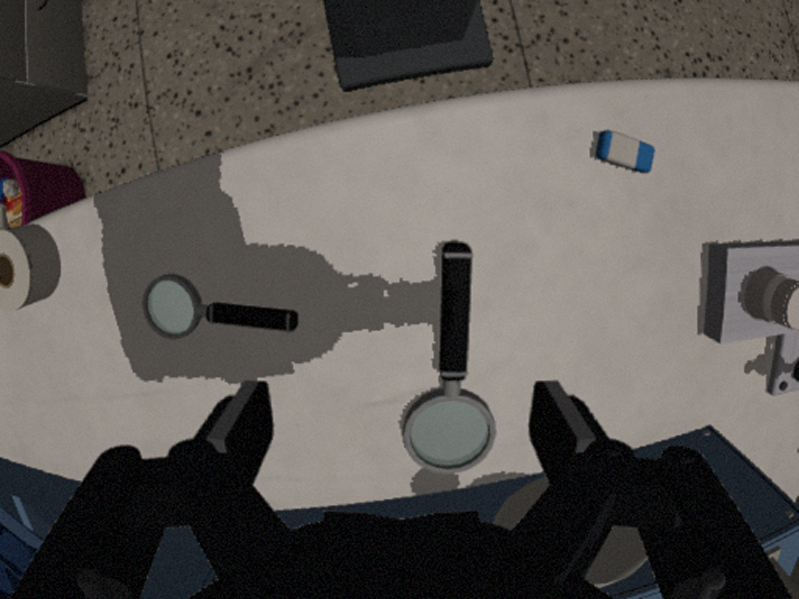

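```bash
python3 - <<'E'
from h import *
o=dict(np.load("w4.npz"))
w=lambda a,b:(a/1.5605,b/1.5625)
L=plane("wrist",w(449,429),.008,o);A=plane("wrist",w(457,247),.018,o);B=plane("wrist",w(454,377),.018,o)
im=cv2.imread("pics/wrist4.png");g=im.max(2)
mask=((g<45)).astype(np.uint8);mask[:150]=0;mask[245:]=0;mask[:,:270]=0;mask[:,:278]=0;mask[:,310:]=0
ys,xs=np.nonzero(mask);
pts=np.array([plane("wrist",(x,y),.018,o) for x,y in zip(xs,ys)]);c=pts.mean(0);u,sv,v=np.linalg.svd(pts-c);
print(L,A,B,"len",np.linalg.norm(A-B),"handle c",c,v[0],np.degrees(np.arctan2(-v[0][1]*np.sign(-v[0][0]),abs(v[0][0]))))
d=(B-A)/np.linalg.norm(B-A);print("yaw AB",np.degrees(np.arctan2(d[1],d[0])),"A->L",np.degrees(np.arctan2(*(L-A)[1::-1])), "|A-L|",np.linalg.norm((L-A)[:2]))
E
```

```text
[ 0.5803 -0.0734  0.008 ] [ 0.4651 -0.051   0.018 ] [ 0.5402 -0.065   0.018 ] len 0.07641996430854932 handle c [ 0.5005 -0.0586  0.018 ] [ 0.9822 -0.188  -0.    ] -10.835326846193823
yaw AB -10.598182749375727 A->L -11.02861836260536 |A-L| 0.11730811873474094
```

Request:
arm_command(
  moves=[0, 0.003, 0.013, -0.004, -0.016, -0.055, -1, 0, 0.001, 0.013, 0, 0, 0, -1, 0.03, 0, 0, 0, 0, 0, -1, 0.03, 0, 0, 0, 0, 0, -1, 0, 0, 0, 0, 0, 0, -1],
)

```text
clock: 8.7
eef_pos: [0.505, -0.0546, 0.2281]
tool_rot: [-0.448, 0.545, 0.453, 0.545]
ft_force: [-1.1, 0.7, -0.6]
grip_width: 0.0856
```

```bash
python3 - <<'E'
from h import *
delta([0.506,-0.0597,0.178],target_R(-10.8,0),0)
E
```

```text
t 8.7 tcp [ 0.505  -0.0546  0.2281] want [ 0.506  -0.0597  0.178 ] q [-0.1091  0.4077 -0.2534  0.916   0.0052  0.0801] F [-1.0703  0.6961 -0.5937] w 0.08560191612047463
rotvec [-0.0007  0.0047 -0.0066] shift in current axes [ 0.05   -0.0022 -0.005 ] in target axes [ 0.0501 -0.0019 -0.0048] tip [ 0.505  -0.0546  0.2281]
```

Request:
arm_command(
  moves=[0.015, -0.001, -0.005, 0, 0.005, -0.006, -1, 0.015, -0.001, 0, 0, 0, 0, -1, 0.01, 0, 0, 0, 0, 0, -1, 0, 0, 0, 0, 0, 0, -1],
)

```text
clock: 9.03
eef_pos: [0.5046, -0.0564, 0.1852]
tool_rot: [-0.45, 0.546, 0.454, 0.542]
ft_force: [-0.0, 0.1, -0.2]
grip_width: 0.0854
```

```bash
python3 - <<'E'
from h import *
delta([0.506,-0.0597,0.177],target_R(-10.8,0),0)
im=bot.camera("wrist");crop("w",im,0,0,512,384,1.56,"w5.png")
E
```

```text
t 9.0333 tcp [ 0.5046 -0.0564  0.1852] want [ 0.506  -0.0597  0.177 ] q [-0.1116  0.4652 -0.2983  0.8151  0.001   0.0727] F [-0.0005  0.1478 -0.22  ] w 0.08535534766973449
rotvec [ 0.0042  0.0004 -0.0079] shift in current axes [ 0.0082 -0.002  -0.003 ] in target axes [ 0.0082 -0.002  -0.003 ] tip [ 0.5046 -0.0564  0.1852]
```

View pics/w5.png

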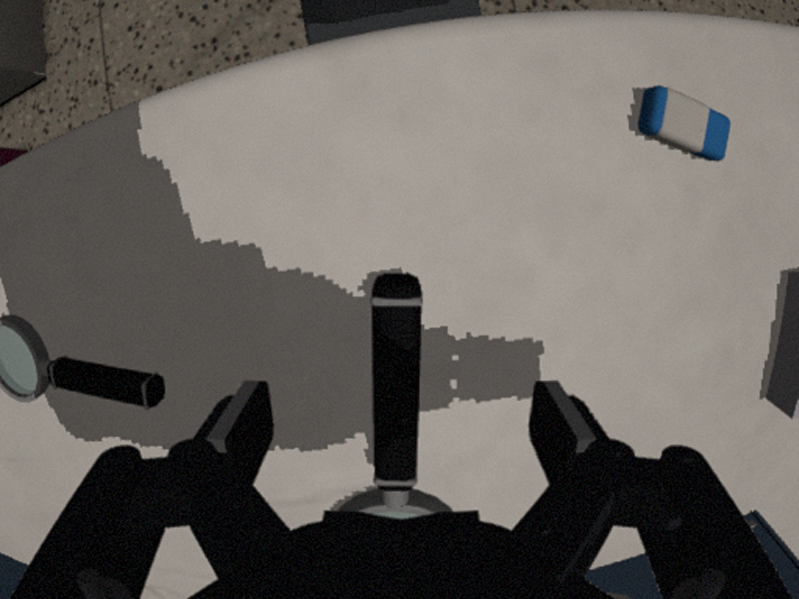

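Request:
arm_command(
  moves=[0.005, -0.001, -0.0015, 0.003, 0, -0.008, -1, 0.003, -0.001, -0.001, 0, 0, 0, -1, 0.001, 0, 0, 0, 0, 0, -1],
)

```text
clock: 9.33
eef_pos: [0.5081, -0.059, 0.179]
tool_rot: [-0.453, 0.543, 0.45, 0.546]
ft_force: [0.4, 0.3, 0.2]
grip_width: 0.0852
```

```bash
python3 - <<'E'
from h import *
delta([0.506,-0.0597,0.177],target_R(-10.8,0),0)
E
```

```text
t 9.3333 tcp [ 0.5081 -0.059   0.179 ] want [ 0.506  -0.0597  0.177 ] q [-0.1157  0.4749 -0.3029  0.7869  0.0006  0.0708] F [0.3823 0.3129 0.1763] w 0.0852194967260547
rotvec [0.002  0.0011 0.0061] shift in current axes [ 0.0019  0.0019 -0.0011] in target axes [ 0.002   0.0019 -0.0011] tip [ 0.5081 -0.059   0.179 ]
```

Request:
arm_command(
  moves=[0.003, 0.001, -0.001, 0.002, 0.001, 0.006, -1, 0.001, 0, 0, 0, 0, 0, -1, 0, 0, 0, 0, 0, 0, -1],
)

```text
clock: 9.58
eef_pos: [0.5075, -0.0601, 0.1759]
tool_rot: [-0.451, 0.544, 0.45, 0.546]
ft_force: [0.7, -0.5, 0.3]
grip_width: 0.0852
```

Request:
arm_command(
  moves=[0, 0, 0, 0, 0, 0, 0, 0, 0, 0, 0, 0, 0, 0.5, 0, 0, 0, 0, 0, 0, 0.8, 0, 0, 0, 0, 0, 0, 1, 0, 0, 0, 0, 0, 0, 1, 0, 0, 0, 0, 0, 0, 1, 0, 0, 0, 0, 0, 0, 1, 0, 0, 0, 0, 0, 0, 1, 0, 0, 0, 0, 0, 0, 1, 0, 0, 0, 0, 0, 0, 1, 0, 0, 0, 0, 0, 0, 1],
)

```text
clock: 10.5
eef_pos: [0.5078, -0.0603, 0.177]
tool_rot: [-0.451, 0.544, 0.45, 0.546]
ft_force: [0.0, -0.3, 0.5]
grip_width: 0.0142
```

```bash
python3 - <<'E'
from h import *
delta([0.506,-0.0597,0.177],target_R(-10.8,0),0)
im=bot.camera("wrist");crop("w",im,0,0,512,384,1.56,"w6.png")
E
```

```text
t 10.5 tcp [ 0.5078 -0.0603  0.177 ] want [ 0.506  -0.0597  0.177 ] q [-0.1182  0.4785 -0.3034  0.7852  0.0003  0.0712] F [ 0.0395 -0.3073  0.504 ] w 0.014214329198276686
rotvec [-0.0009  0.0005  0.0037] shift in current axes [-0.      0.0019  0.0002] in target axes [-0.      0.0019  0.0002] tip [ 0.5078 -0.0603  0.177 ]
```

View pics/w6.png

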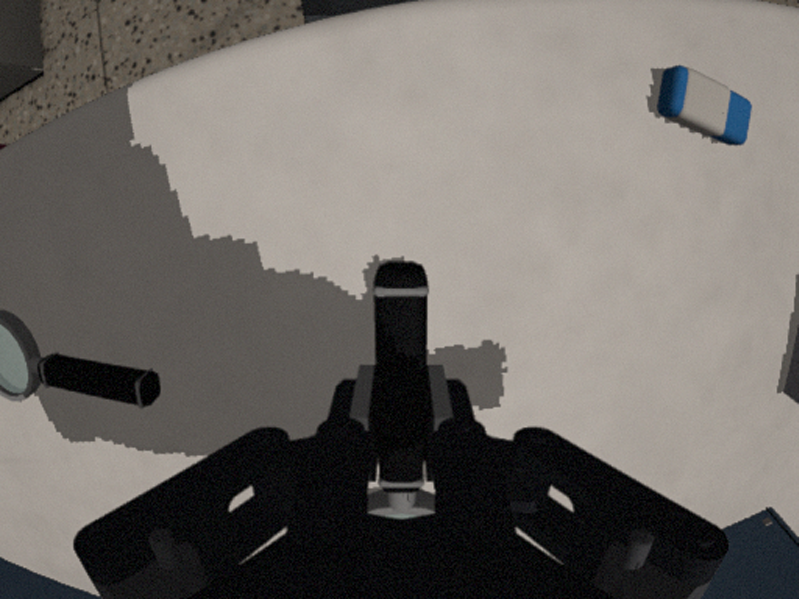

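Request:
arm_command(
  moves=[-0.006, 0, 0, 0, 0, 0, 1, -0.012, 0, 0, 0, 0, 0, 1, -0.02, 0.004, 0, 0, 0, 0, 1, -0.025, 0.008, 0, 0, 0, 0, 1, -0.025, 0.015, 0, 0, 0, 0, 1, -0.025, 0.015, 0, 0, 0, 0, 1, -0.025, 0.015, 0, 0, 0, 0, 1, 0, 0, 0, 0, 0, 0, 1],
)

```text
clock: 11.22
eef_pos: [0.4483, -0.0491, 0.3198]
tool_rot: [-0.449, 0.546, 0.452, 0.544]
ft_force: [-0.7, -1.4, -0.3]
grip_width: 0.0142
```

```bash
python3 - <<'E'
from h import *
delta([0.461,0.239,0.300],target_R(-10.8,0),0)
im=bot.camera("side");crop("s",im,150,60,260,195,3,"s7.png");
im=bot.camera("top");crop("s",im,180,100,200,150,4,"t7.png")
E
```

```text
t 11.2167 tcp [ 0.4483 -0.0491  0.3198] want [0.461 0.239 0.3  ] q [-0.1092  0.2051 -0.2712  1.0988  0.0003  0.0806] F [-0.6626 -1.3684 -0.2611] w 0.014191199443347588
rotvec [-0.0013 -0.     -0.0043] shift in current axes [0.02   0.0418 0.2853] in target axes [0.0198 0.0415 0.2854] tip [ 0.4483 -0.0491  0.3198]
```

View pics/s7.png

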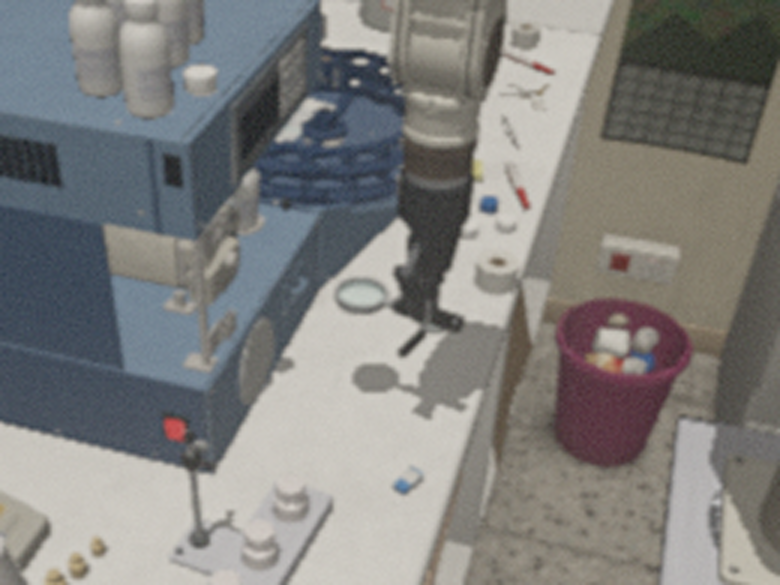

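View pics/t7.png

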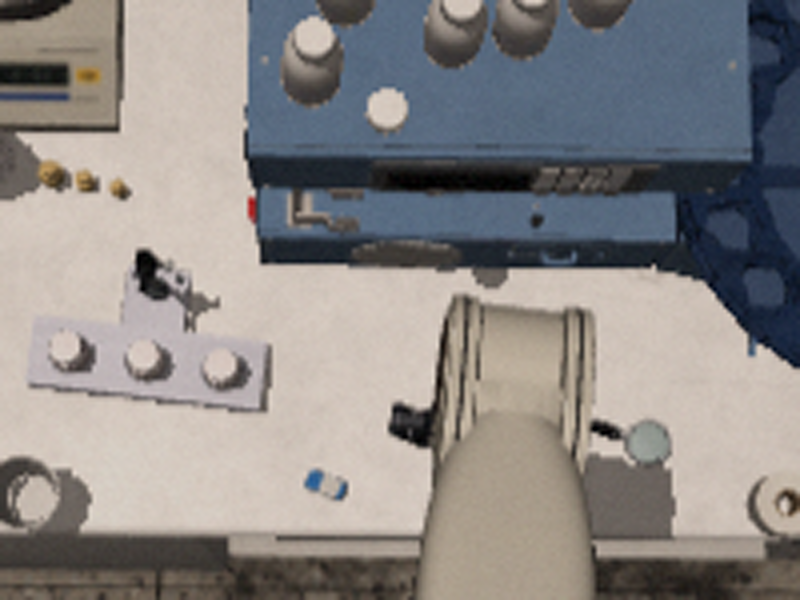

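Request:
arm_command(
  moves=[0, 0, 0.015, 0, 0, 0, 1, 0, 0, 0.025, 0, 0, 0, 1, 0, 0, 0.03, 0, 0, 0, 1, 0, 0, 0.03, 0, 0, 0, 1, 0, 0, 0.03, 0, 0, 0, 1, 0, 0, 0.03, 0, 0, 0, 1, 0, 0, 0.03, 0, 0, 0, 1, 0, 0, 0.03, 0, 0, 0, 1, 0, 0, 0.025, 0, 0, 0, 1, 0, 0, 0.015, 0, 0, 0, 1, 0, 0, 0, 0, 0, 0, 1],
)

```text
clock: 12.23
eef_pos: [0.5004, 0.2132, 0.2965]
tool_rot: [-0.444, 0.561, 0.45, 0.535]
ft_force: [-2.5, -4.5, 0.1]
grip_width: 0.0144
```

```bash
python3 - <<'E'
from h import *
delta([0.461,0.239,0.300],target_R(-10.8,0),0)
im=bot.camera("side");crop("s",im,160,110,150,115,5,"s8.png");
im=bot.camera("top");crop("s",im,160,130,150,110,5,"t8.png")
E
```

```text
t 12.2333 tcp [0.5004 0.2132 0.2965] want [0.461 0.239 0.3  ] q [ 0.4034  0.4124 -0.0426  1.1545 -0.0027  0.6065] F [-2.5405 -4.5383  0.0945] w 0.014354962443997374
rotvec [-0.0145 -0.0241 -0.0304] shift in current axes [-0.0026  0.0438  0.0173] in target axes [-0.0035  0.0435  0.018 ] tip [0.5004 0.2132 0.2965]
```

View pics/s8.png

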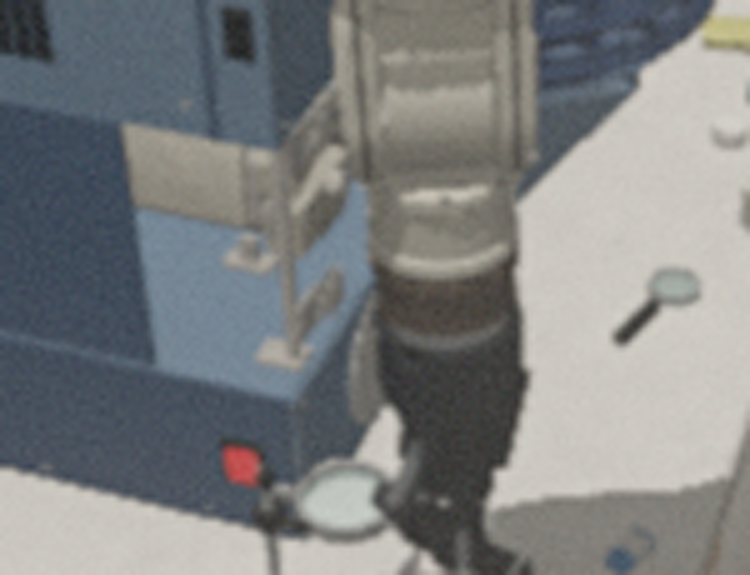

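View pics/t8.png

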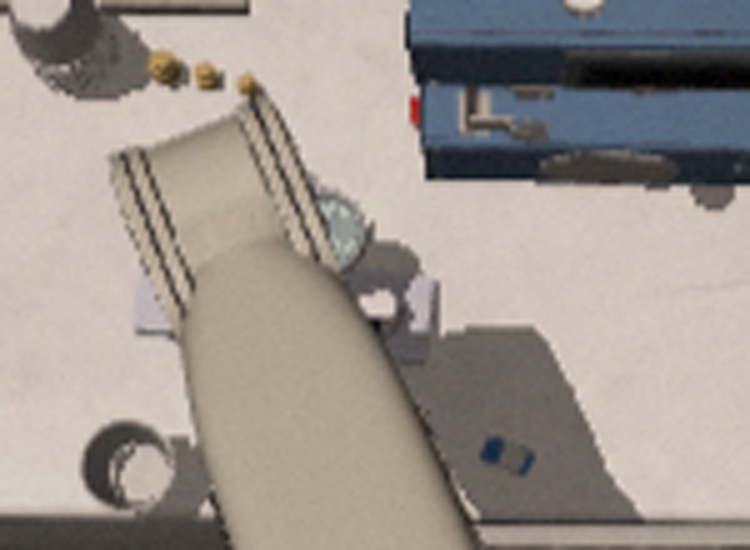

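```bash
python3 - <<'E'
from h import *
o=bot.get_obs();print(o["ft_force"],o["ft_torque"],o["joint_vel"])
np.savez("w8.npz",**{k:np.array(v) for k,v in o.items()})
im=bot.camera("wrist");crop("w",im,0,0,512,384,1.56,"w8.png")
E
```

```text
[-8.4547 -6.4246  0.4954] [-1.1345  1.6356 -0.352 ] [-0.0233 -0.0203 -0.0221  0.0334  0.0048 -0.0002]
```

View pics/w8.png

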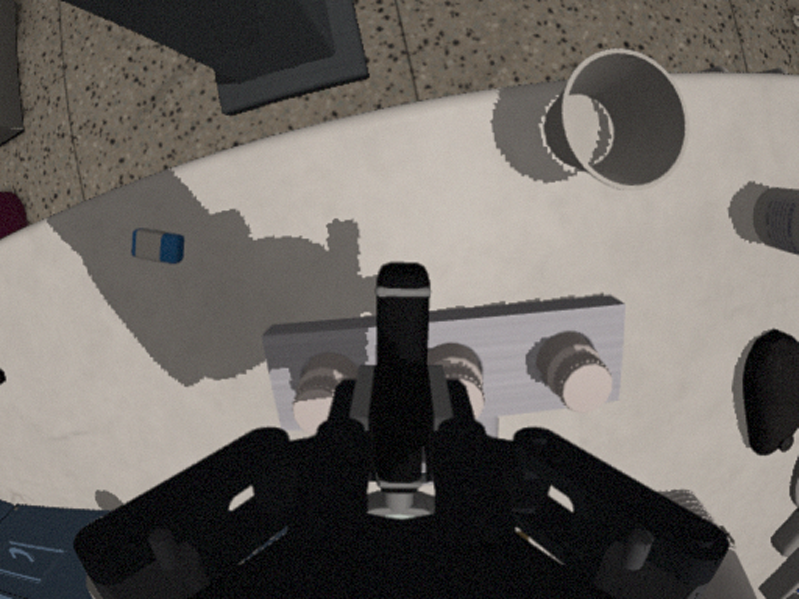

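Request:
arm_command(
  moves=[0, 0.01, -0.01, 0, 0, 0, 1, 0, 0.015, -0.015, 0, 0, 0, 1, 0, 0.015, -0.01, 0, 0, 0, 1, 0, 0.02, -0.01, 0, 0, 0, 1, 0, 0.02, 0, 0, 0, 0, 1, 0, 0, 0, 0, 0, 0, 1],
)

```text
clock: 12.88
eef_pos: [0.411, 0.1812, 0.2924]
tool_rot: [-0.44, 0.564, 0.451, 0.533]
ft_force: [-1.4, 0.6, -1.5]
grip_width: 0.0146
```

```bash
python3 - <<'E'
from h import *
delta([0.461,0.239,0.300],target_R(-10.8,0),0)
o=bot.get_obs();print(o["ft_torque"])
np.savez("w9.npz",**{k:np.array(v) for k,v in o.items()})
im=bot.camera("side");cv2.imwrite("pics/side9.png",im[:,:,::-1]);crop("s",im,180,160,130,110,6,"s9.png");
im=bot.camera("top");cv2.imwrite("pics/top9.png",im[:,:,::-1]);crop("s",im,160,130,150,110,5,"t9.png")
im=bot.camera("wrist");crop("w",im,0,0,512,384,1.56,"w9.png")
E
```

```text
t 12.8833 tcp [0.411  0.1812 0.2924] want [0.461 0.239 0.3  ] q [ 0.4141  0.247  -0.296   1.0738  0.0035  0.6209] F [-1.4051  0.5875 -1.4844] w 0.014625834074970348
rotvec [-0.0183 -0.0236 -0.0397] shift in current axes [-0.0107 -0.0367  0.0666] in target axes [-0.0076 -0.0382  0.0662] tip [0.411  0.1812 0.2924]
[-0.0412 -0.0127 -0.0035]
```

View pics/s9.png

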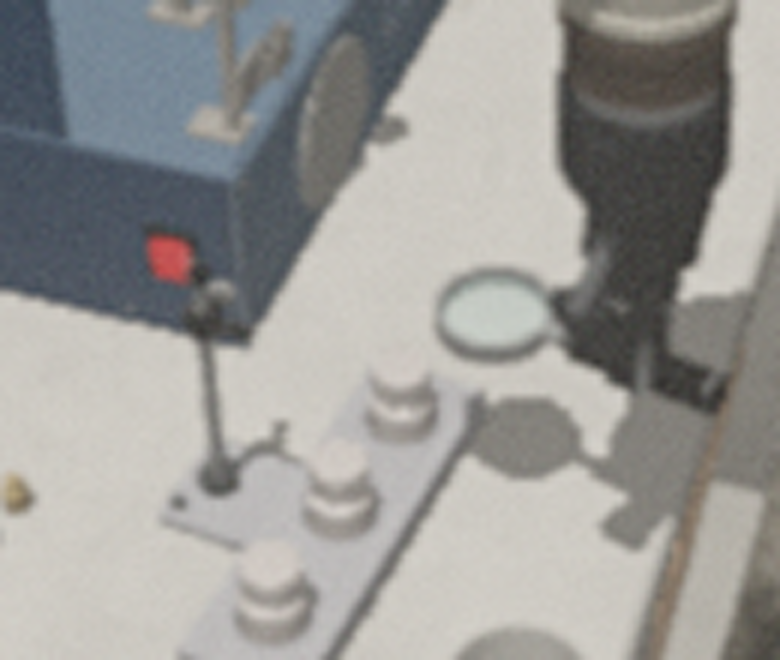

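View pics/t9.png

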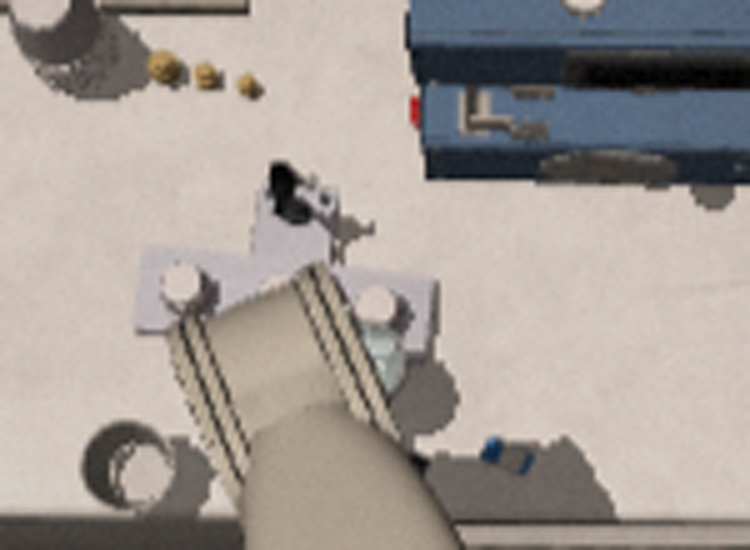

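View pics/w9.png

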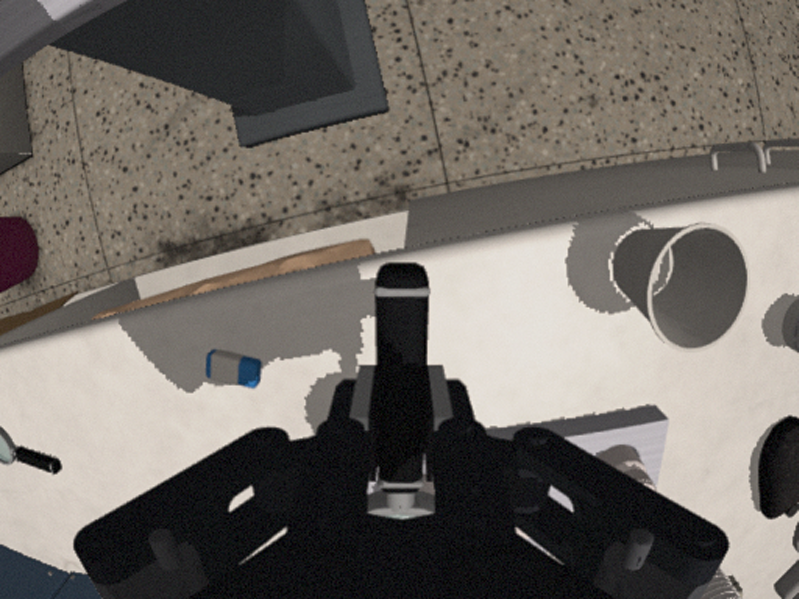

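```bash
python3 - <<'E'
import cv2,numpy as np
def c(n,x,y,w,h,s):
    return cv2.resize(cv2.imread(n)[y:y+h,x:x+w],None,fx=s,fy=s,interpolation=cv2.INTER_NEAREST)
a=np.hstack([c(f"pics/side{i}.png",198,190,35,60,9) for i in (0,9)]);cv2.imwrite("pics/cmp_s.png",a)
a=np.hstack([c(f"pics/top{i}.png",205,155,35,35,10) for i in (0,9)]);cv2.imwrite("pics/cmp_t.png",a)
E
```

```text
(no output)
```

View pics/cmp_s.png

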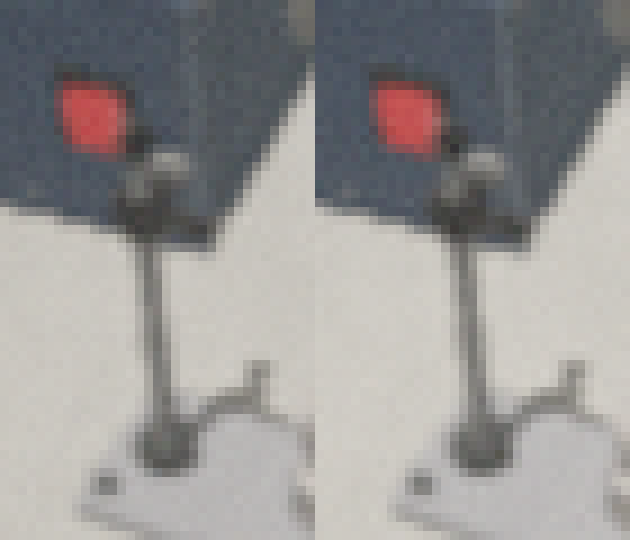

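View pics/cmp_t.png

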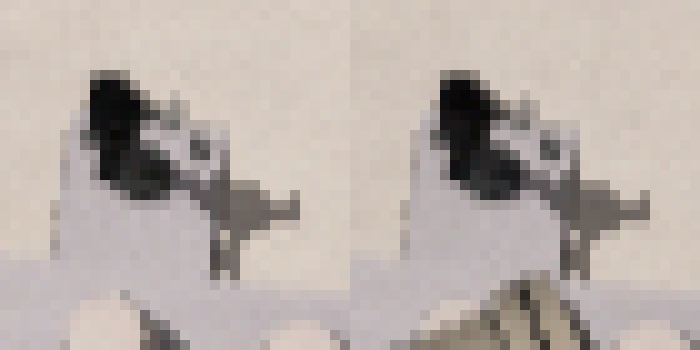

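Request:
arm_command(
  moves=[-0.007, 0, 0.012, -0.018, -0.024, -0.04, 1, 0, 0, 0.02, 0, 0, 0, 1, 0, 0, 0.02, 0, 0, 0, 1, 0, 0, 0.014, 0, 0, 0, 1, 0, 0, 0, 0, 0, 0, 1],
)

```text
clock: 13.45
eef_pos: [0.4337, 0.2492, 0.2998]
tool_rot: [-0.451, 0.542, 0.448, 0.551]
ft_force: [-0.3, -0.1, -0.7]
grip_width: 0.0144
```

```bash
python3 - <<'E'
from h import *
delta([0.461,0.239,0.300],target_R(-10.8,0),0)
o=bot.get_obs();np.savez("w10.npz",**{k:np.array(v) for k,v in o.items()})
im=bot.camera("side");cv2.imwrite("pics/side10.png",im[:,:,::-1]);crop("s",im,200,160,110,90,7,"s10.png");
im=bot.camera("wrist");crop("w",im,0,0,512,384,1.56,"w10.png")
E
```

```text
t 13.45 tcp [0.4337 0.2492 0.2998] want [0.461 0.239 0.3  ] q [ 0.522   0.3075 -0.1896  1.0604 -0.002   0.7159] F [-0.3226 -0.1402 -0.7337] w 0.014405745000429569
rotvec [-0.0054  0.0072  0.0113] shift in current axes [ 0.0001 -0.0287 -0.0048] in target axes [-0.0002 -0.0287 -0.0049] tip [0.4337 0.2492 0.2998]
```

View pics/s10.png

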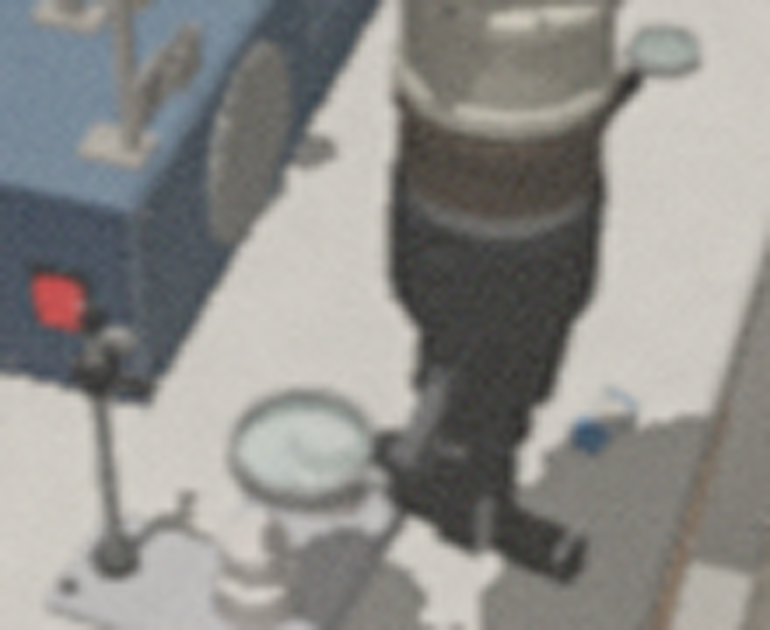

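View pics/w10.png

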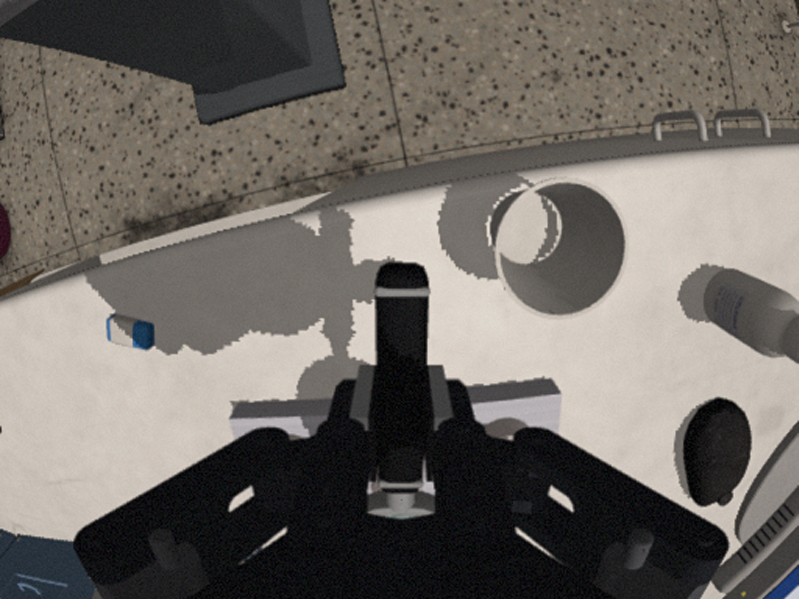

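```bash
cat > chk.py <<'E'
from h import *
import sys
def ringext(o,n,dx=0.171,dy=-0.0765,tilt=0):
    M=R.from_quat(o["tool_rot"]).as_matrix();P=o["eef_pos"]
    up=-M[:,0]*np.cos(tilt)+ -M[:,1]*0
    C=P+M@[dx,dy,0]
    # loupe axes: x=-tool y, z=-tool x, pitched by tilt about jaws about the grip
    Q=M@R.from_rotvec([0,0,tilt]).as_matrix()
    g=P+M@[0.168,0.0,0]
    C=g+Q@(np.array([dx-.168,dy,0]))
    a=np.linspace(0,2*np.pi,60)
    pts=[proj(n,C+Q@[h,.03*np.cos(t),.03*np.sin(t)],o) for h in(-.006,.006) for t in a]
    pts=np.array(pts);return C,pts.min(0),pts.max(0),Q
E
python3 - <<'E'
from chk import *
o=dict(np.load("w10.npz"))
for t in (-.06,0,.06):
    C,a,b,Q=ringext(o,"side",tilt=t)
    print(t,C,(a-[200,160])*7+3,(b-[200,160])*7+3,"loupe up",-Q[:,0])
print("center by side px at z of C",plane("side",(200+300.5/7,160+446/7),C[2]+.0),"grip TCP lvl",R.from_quat(o["tool_rot"]).as_matrix())
E
```

```text
-0.06 [0.5109 0.2353 0.1342] [228.5585 379.6057] [382.8374 513.5792] loupe up [-0.0713  0.0066  0.9974]
0 [0.5109 0.2353 0.1296] [228.9922 389.1701] [382.0903 520.4326] loupe up [-0.0125 -0.0049  0.9999]
0.06 [0.5107 0.2354 0.1251] [229.344  398.8545] [382.7522 527.5468] loupe up [ 0.0464 -0.0165  0.9988]
center by side px at z of C [0.5142 0.2291 0.1251] grip TCP lvl [[ 0.0125 -0.9812  0.1926]
 [ 0.0049  0.1927  0.9812]
 [-0.9999 -0.0113  0.0072]]
```

```bash
python3 - <<'E'
import cv2,numpy as np
a=[cv2.imread(f"pics/w{i}.png") for i in (6,10)]
a=np.hstack([cv2.resize(x[240:530,350:450],None,fx=3,fy=2.6,interpolation=cv2.INTER_CUBIC) for x in a])
a=np.clip(a.astype(float)*2.0,0,255).astype(np.uint8);cv2.imwrite("pics/cw.png",a[:600 if len(a)>600 else None]);
cv2.imwrite("pics/cw.png",cv2.resize(a,(600,590)))
s=cv2.imread("pics/side10.png")[205:245,225:262];s=cv2.resize(s,None,fx=15,fy=15,interpolation=cv2.INTER_NEAREST);cv2.imwrite("pics/s10z.png",s)
E
```

```text
(no output)
```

View pics/cw.png

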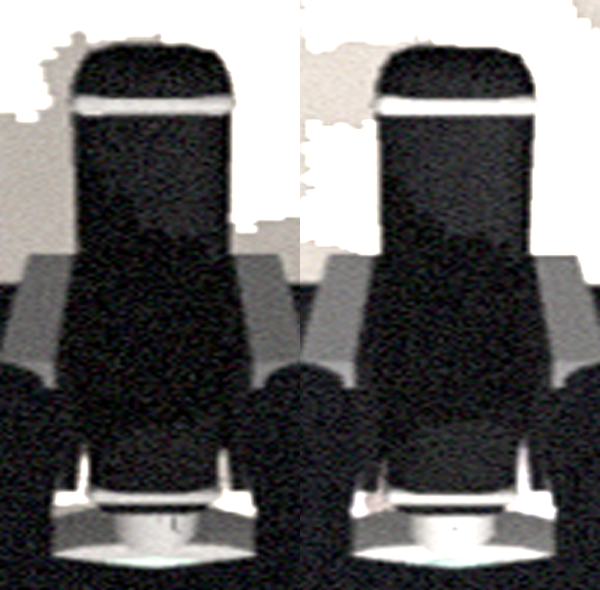

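View pics/s10z.png

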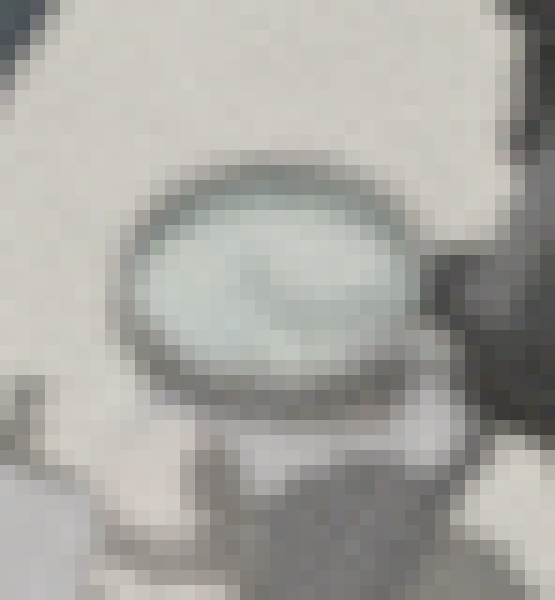

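```bash
python3 - <<'E'
from chk import *
o=dict(np.load("w3.npz"))
w=lambda a,b:(a/1.5605,b/1.5625)
a=[plane("wrist",w(*p),.061,o) for p in [(520,297),(397,294),(274,295)]]
print(a,np.mean(a,0))
im=cv2.imread("pics/w3.png")[240:380,220:580];cv2.imwrite("pics/w3c.png",cv2.resize(im,None,fx=2.2,fy=2.2,interpolation=cv2.INTER_CUBIC))
s=cv2.imread("pics/side3.png")[210:262,212:255];cv2.imwrite("pics/s3z.png",cv2.resize(s,None,fx=11,fy=11,interpolation=cv2.INTER_CUBIC))
o=dict(np.load("w10.npz"));C,_,_,_=ringext(o,"side");print("C",C,"side@z",plane("side",(243.0,224.8),C[2]))
E
```

```text
[array([0.5434, 0.2969, 0.061 ]), array([0.5339, 0.2273, 0.061 ]), array([0.5268, 0.158 , 0.061 ])] [0.5347 0.2274 0.061 ]
C [0.5109 0.2353 0.1296] side@z [0.511  0.2371 0.1296]
```

View pics/w3c.png

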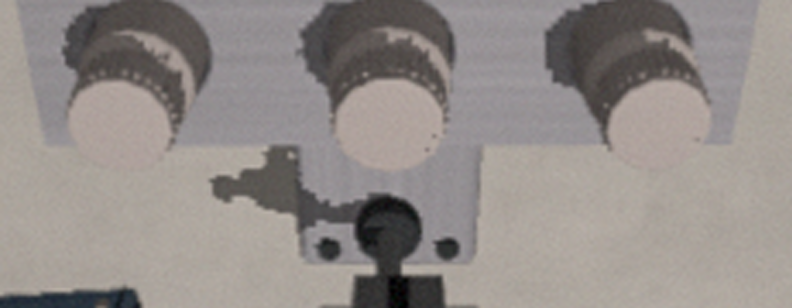

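View pics/s3z.png

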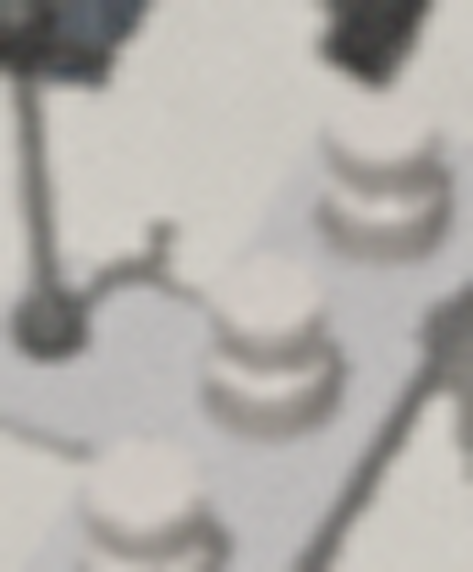

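```bash
python3 - <<'E'
from chk import *
a=cv2.imread("pics/w1.png")[0:110,90:200];a=cv2.resize(a,None,fx=5,fy=5,interpolation=cv2.INTER_CUBIC);a=np.clip(a*2.,0,255).astype(np.uint8);cv2.imwrite("pics/w1p.png",a)
ims=[cv2.imread(f"pics/side{i}.png").astype(float) for i in(0,3,9,10)]
m=np.mean(ims,0)[198:225,205:232];m=np.clip((m-40)*2.,0,255).astype(np.uint8);cv2.imwrite("pics/sp.png",cv2.resize(m,None,fx=20,fy=20,interpolation=cv2.INTER_CUBIC))
E
```

```text
(no output)
```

View pics/w1p.png

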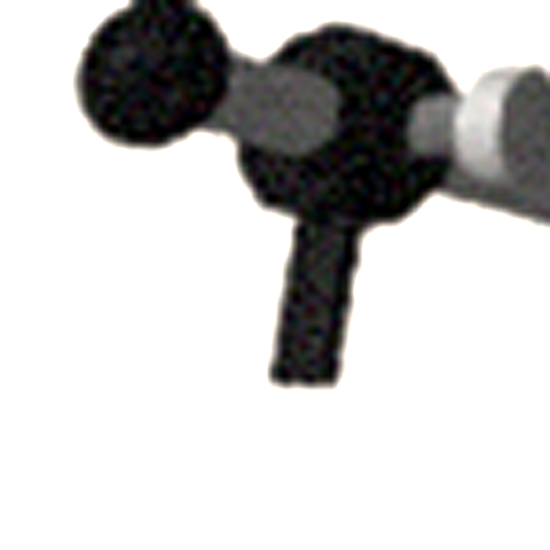

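View pics/sp.png

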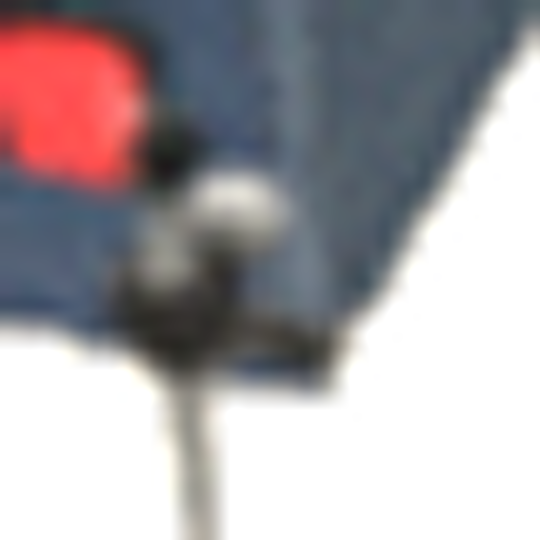

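```bash
python3 - <<'E'
from chk import *
o=dict(np.load("w1.npz"))
w=lambda a,b:((a+.5)/1.5605-.5,(b+.5)/1.5625-.5)
tw=ray("wrist",w(151,76),o);ts=ray("side",(220.5,214.75))
print("tri tip",*tri(tw,ts))
cap=np.array([.536,.2257]);a=np.radians(-6.1)
T=cap+.044*np.array([np.cos(a),np.sin(a)]);print("tip xy",T)
for nm,r in(("w",tw),("s",ts)):
    p,d=r;s=np.dot(T-p[:2],d[:2])/np.dot(d[:2],d[:2]);q=p+s*d;print(nm,q)
bw=ray("wrist",w(120.5,14),o);bs=ray("side",(205+240/20-.5,198+205/20-.5));print("ball",*tri(bw,bs))
B=cap+.070*np.array([np.cos(a),np.sin(a)])
for nm,r in(("w",bw),("s",bs)):
    p,d=r;s=np.dot(B-p[:2],d[:2])/np.dot(d[:2],d[:2]);print("ball",nm,p+s*d,B)
print("cap side",plane("side",(211.5+270/11,209.5+302/11),.061))
for q in[(127,147),(203,157),(315,174)]:print(plane("wrist",w(*q),.061 if q[0]!=203 else .068,o))
E
```

```text
tri tip [0.5834 0.2209 0.1298] 0.002519412655837205
tip xy [0.5798 0.221 ]
w [0.5822 0.2206 0.1296]
s [0.5837 0.2229 0.1321]
ball [0.602  0.2197 0.1546] 0.012879478819404887
ball w [0.6071 0.2177 0.1597] [0.6056 0.2183]
ball s [0.5984 0.2146 0.1473] [0.6056 0.2183]
cap side [0.537  0.2281 0.061 ]
[0.5456 0.2928 0.061 ]
[0.539  0.2253 0.068 ]
[0.5313 0.155  0.061 ]
```

Request:
arm_command(
  moves=[0, 0, 0, 0.11, 0, 0, 1, 0, 0, 0, 0.115, 0, 0, 1, 0, 0, 0, 0.115, 0, 0, 1, 0, 0, 0, 0.115, 0, 0, 1, 0, 0, 0, 0.115, 0, 0, 1, 0, 0, 0, 0.115, 0, 0, 1, 0, 0, 0, 0.115, 0, 0, 1, 0, 0, 0, 0.115, 0, 0, 1, 0, 0, 0, 0.115, 0, 0, 1, 0, 0, 0, 0.115, 0, 0, 1, 0, 0, 0, 0.115, 0, 0, 1, 0, 0, 0, 0.11, 0, 0, 1, 0, 0, 0, 0, 0, 0, 1],
)

```text
clock: 14.63
eef_pos: [0.4355, 0.2353, 0.2957]
tool_rot: [0.025, 0.705, -0.03, 0.708]
ft_force: [-0.5, -0.1, -1.1]
grip_width: 0.0147
```

```bash
python3 - <<'E'
from h import *
delta([0.48,0.13,0.300],target_R(-90,0),0)
E
```

```text
t 14.6333 tcp [0.4355 0.2353 0.2957] want [0.48 0.13 0.3 ] q [ 0.4972  0.3071 -0.2017  1.0615 -0.0071  2.1457] F [-0.5437 -0.0875 -1.1095] w 0.014697494244237087
rotvec [-0.0778  0.004   0.0059] shift in current axes [-0.0035 -0.1015  0.0526] in target axes [-0.0043 -0.1053  0.0445] tip [0.4355 0.2353 0.2957]
```

Request:
arm_command(
  moves=[-0.004, 0, 0, -0.078, 0.004, 0.006, 1, 0, -0.022, 0.009, 0, 0, 0, 1, 0, -0.022, 0.009, 0, 0, 0, 1, 0, -0.022, 0.009, 0, 0, 0, 1, 0, -0.022, 0.009, 0, 0, 0, 1, 0, -0.015, 0.008, 0, 0, 0, 1, 0, 0, 0, 0, 0, 0, 1, 0, 0, 0, 0, 0, 0, 1],
)

```text
clock: 15.3
eef_pos: [0.4825, 0.1238, 0.2987]
tool_rot: [-0.009, 0.708, 0.008, 0.706]
ft_force: [0.4, 0.7, -1.1]
grip_width: 0.0144
```

```bash
python3 - <<'E'
from h import *
delta([0.55,0.13,0.300],target_R(-90,0),0)
o=bot.get_obs();np.savez("w11.npz",**{k:np.array(v) for k,v in o.items()})
im=bot.camera("wrist");cv2.imwrite("pics/wrist11.png",im[:,:,::-1]);crop("w",im,0,0,512,384,1.5625,"w11.png")
print(o["joint_vel"])
E
```

```text
t 15.3 tcp [0.4825 0.1238 0.2987] want [0.55 0.13 0.3 ] q [ 0.2514  0.3112 -0.1871  1.0748 -0.0009  1.7981] F [ 0.4196  0.6884 -1.1408] w 0.014366836216794477
rotvec [ 0.0241 -0.0021  0.0014] shift in current axes [-0.0014  0.0046  0.0676] in target axes [-0.0013  0.0062  0.0675] tip [0.4825 0.1238 0.2987]
[-0.0419  0.0019  0.0021 -0.0047 -0.0129 -0.0356]
```

View pics/w11.png

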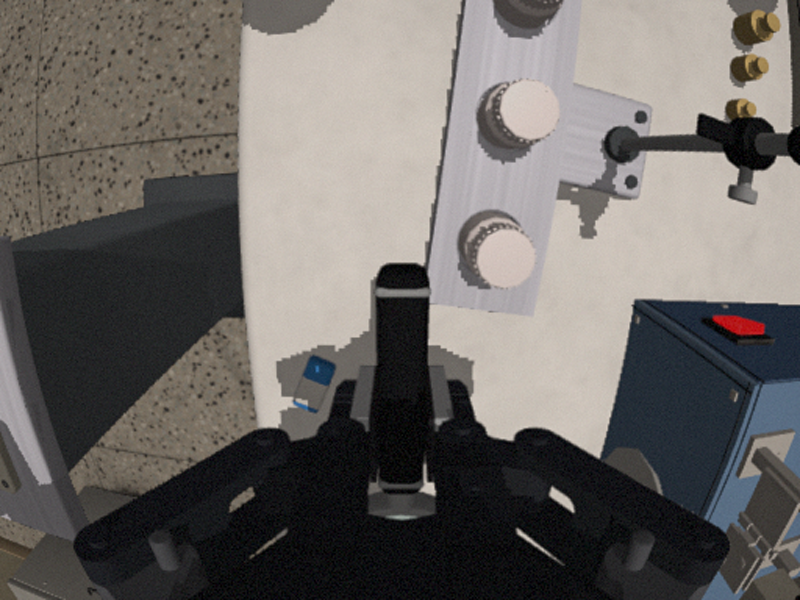

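Request:
arm_command(
  moves=[0, 0.003, 0.02, 0.024, -0.002, 0, 1, 0, 0.002, 0.02, 0, 0, 0, 1, 0, 0, 0.008, 0, 0, 0, 1, 0, 0, 0, 0, 0, 0, 1, 0, 0, 0, 0, 0, 0, 1],
)

```text
clock: 15.77
eef_pos: [0.529, 0.1318, 0.2977]
tool_rot: [-0.003, 0.709, 0.002, 0.706]
ft_force: [0.3, -0.2, -0.1]
grip_width: 0.0143
```

```bash
python3 - <<'E'
from h import *
delta([0.55,0.13,0.300],target_R(-90,0),0)
o=bot.get_obs();np.savez("w12.npz",**{k:np.array(v) for k,v in o.items()})
im=bot.camera("wrist");cv2.imwrite("pics/wrist12.png",im[:,:,::-1]);
a=cv2.imread("pics/wrist11.png");
def c(i,x,y,w,h,s,n):cv2.imwrite("pics/"+n,np.clip(cv2.resize(i[y:y+h,x:x+w],None,fx=s,fy=s,interpolation=cv2.INTER_CUBIC)*1.3,0,255).astype(np.uint8))
c(a,285,0,227,190,3.5,"z11.png");c(im[:,:,::-1],240,0,272,190,2.9,"z12.png")
E
```

```text
t 15.7667 tcp [0.529  0.1318 0.2977] want [0.55 0.13 0.3 ] q [ 0.2444  0.3991 -0.0591  1.1172 -0.0005  1.8074] F [ 0.2724 -0.2159 -0.1178] w 0.014349472717327252
rotvec [ 0.0078 -0.0045  0.0016] shift in current axes [-0.0023 -0.002   0.021 ] in target axes [-0.0023 -0.0018  0.021 ] tip [0.529  0.1318 0.2977]
```

View pics/z11.png

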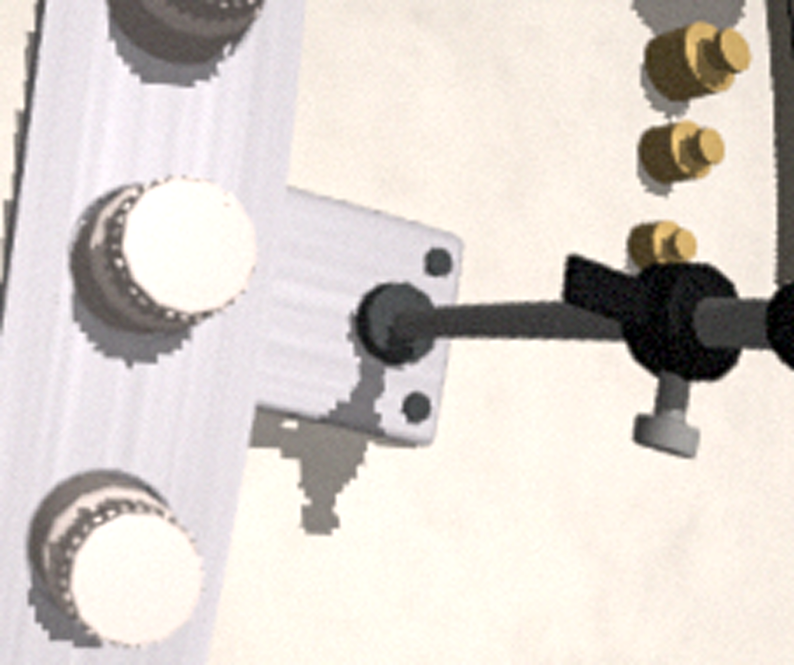

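View pics/z12.png

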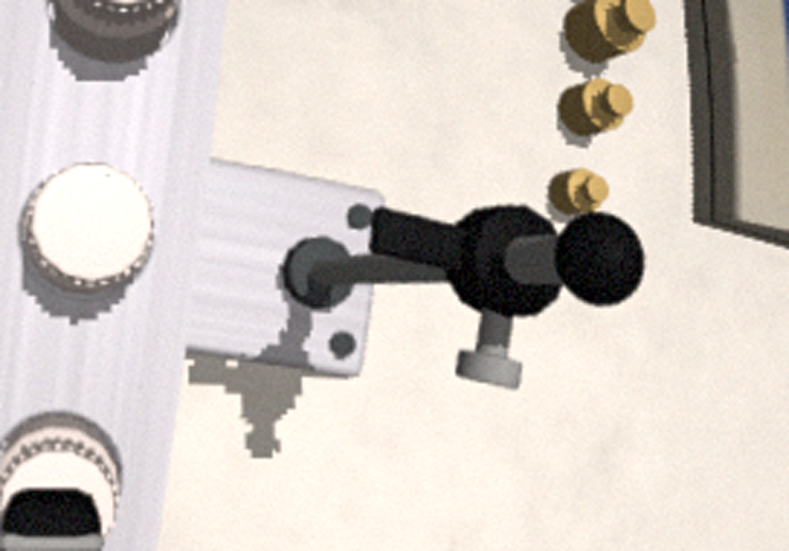

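```bash
python3 - <<'E'
from chk import *
o1=dict(np.load("w11.npz"));o2=dict(np.load("w12.npz"));o0=dict(np.load("w1.npz"))
A=lambda x,y:((x+.5)/3.5-.5+285,(y+.5)/3.5-.5)
B=lambda x,y:((x+.5)/2.9-.5+240,(y+.5)/2.9-.5)
w=lambda a,b:((a+.5)/1.5605-.5,(b+.5)/1.5625-.5)
t1=ray("wrist",A(569,277),o1);t2=ray("wrist",B(372,230),o2);t0=ray("wrist",w(151,76),o0)
print("tip 12",*tri(t1,t2));print("tip 01",*tri(t0,t1));print("tip 02",*tri(t0,t2))
print("cap tri",*tri(ray("wrist",A(189,247),o1),ray("wrist",B(92,225),o2)))
print("cap",plane("wrist",A(189,247),.061,o1),plane("wrist",B(92,225),.061,o2),"R",plane("wrist",A(137,578),.061,o1))
print("ball 02",*tri(ray("wrist",w(120.5,14),o0),ray("wrist",B(600,257),o2)))
for T in ([.5798,.221],):
  for nm,r in(("0",t0),("1",t1),("2",t2)):
    p,d=r;s=np.dot(np.array(T)-p[:2],d[:2])/np.dot(d[:2],d[:2]);print(nm,p+s*d)
    for z in(.120,.125,.13):print("   ",(p+d*(z-p[2])/d[2])[:2])
E
```

```text
tip 12 [0.5795 0.2218 0.1297] 6.348436538621844e-05
tip 01 [0.5813 0.2224 0.1278] 0.0008123961968903229
tip 02 [0.5808 0.2222 0.1281] 0.0014143152679694305
cap tri [0.5363 0.2263 0.0599] 0.000455859507255619
cap [0.536  0.2264 0.061 ] [0.5363 0.226  0.061 ] R [0.5289 0.1577 0.061 ]
ball 02 [0.6065 0.2199 0.1577] 0.0008874610749444588
0 [0.5812 0.2207 0.1305]
    [0.5827 0.2289]
    [0.582 0.225]
    [0.5812 0.2211]
1 [0.5796 0.2219 0.1295]
    [0.5864 0.2234]
    [0.5829 0.2226]
    [0.5793 0.2218]
2 [0.5796 0.2218 0.1295]
    [0.5832 0.2228]
    [0.5813 0.2223]
    [0.5794 0.2217]
```

```bash
python3 - <<'E'
from chk import *
c=bot.get_calibration("wrist");K=c["mtx"];M=np.array(c["mount"])
def tr(px,xp):
    u=(np.array(px)-[K[0][2],K[1][2]])/K[0][0];r=np.hypot(*u);s=np.sin(r)/r
    d=M[:3,:3]@[u[0]*s,-u[1]*s,-np.cos(r)];p=M[:3,3];return p+d*(xp-p[0])/d[0]
w=lambda a,b:((a+.5)/1.5625-.5,(b+.5)/1.5625-.5)
print("rear end",tr(w(402,263.5),.163),tr(w(402,263.5),.168),"band",tr(w(402,291),.159))
for i in("top","side"):
    im=bot.camera(i);cv2.imwrite(f"pics/{i}12.png",im[:,:,::-1])
    crop(i,im,*( (215,160,90,70) if i=="top" else (220,150,100,80)),8,f"{i}12c.png")
E
```

```text
rear end [ 0.163   0.0464 -0.0007] [ 0.168   0.0453 -0.0007] band [ 0.159   0.0391 -0.0007]
```

View pics/top12c.png

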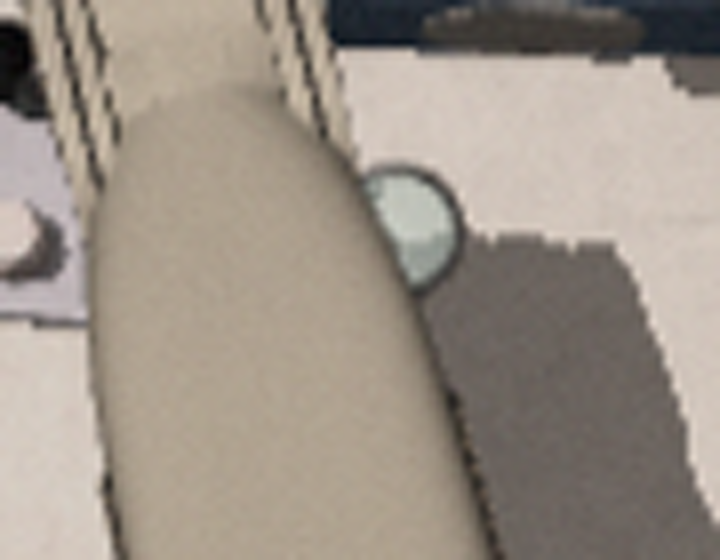

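View pics/side12c.png

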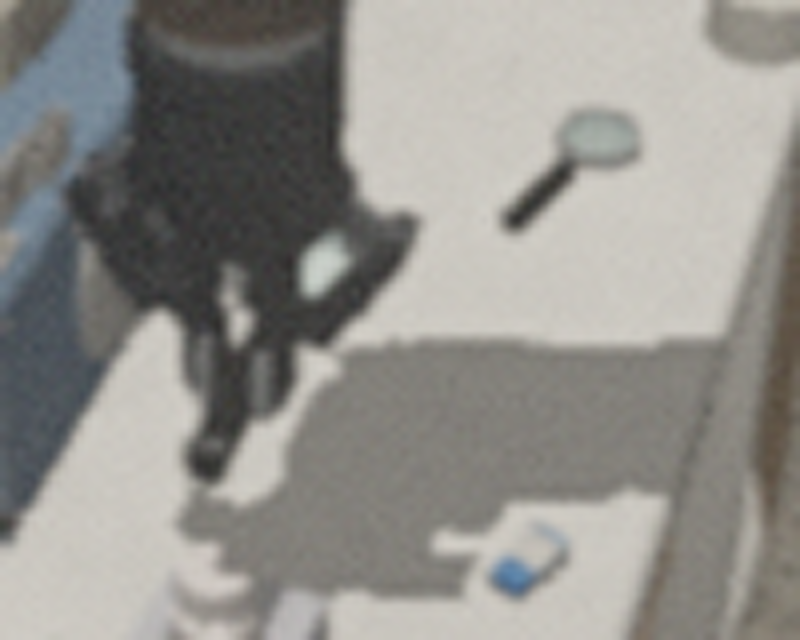

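```bash
python3 - <<'E'
from chk import *
o=dict(np.load("w12.npz"))
C,_,_,_=ringext(o,"top");print(C, plane("top",(264.0,188.0),C[2]),proj("top",C))
print("top cap mid check",plane("top",(215.9,189.1),.061))
# final target
Rt=target_R(-10.8,0)
L=np.array([.536,.2262,.1285]);print("final TCP",L-Rt@[.171,-.0765,-.0004])
E
```

```text
[0.5288 0.0551 0.1269] [0.5295 0.0549 0.1269] [263.9598 188.1978]
top cap mid check [0.5343 0.2256 0.061 ]
final TCP [0.4609 0.2409 0.2995]
```

Request:
arm_command(
  moves=[0, 0, -0.02, 0, 0, 0, 1, 0, 0.01, -0.025, 0, 0, 0, 1, 0, 0.02, -0.025, 0, 0, 0, 1, 0, 0.025, -0.025, 0, 0, 0, 1, 0, 0.03, -0.015, 0, 0, 0, 1, 0, 0.025, 0, 0, 0, 0, 1, 0, 0, 0, 0, 0, 0, 1],
)

```text
clock: 16.5
eef_pos: [0.4088, 0.2414, 0.2983]
tool_rot: [-0.002, 0.709, 0.001, 0.705]
ft_force: [0.4, -1.0, -0.6]
grip_width: 0.0145
```

Request:
arm_command(
  moves=[0, 0, 0, -0.115, 0, 0, 1, 0, 0, 0, -0.115, 0, 0, 1, 0, 0, 0, -0.115, 0, 0, 1, 0, 0, 0, -0.115, 0, 0, 1, 0, 0, 0, -0.115, 0, 0, 1, 0, 0, 0, -0.115, 0, 0, 1, 0, 0, 0, -0.115, 0, 0, 1, 0, 0, 0, -0.115, 0, 0, 1, 0, 0, 0, -0.115, 0, 0, 1, 0, 0, 0, -0.115, 0, 0, 1, 0, 0, 0, -0.11, 0, 0, 1, 0, 0, 0, 0, 0, 0, 1, 0, 0, 0, 0, 0, 0, 1],
)

```text
clock: 17.58
eef_pos: [0.4, 0.2374, 0.2999]
tool_rot: [-0.437, 0.559, 0.437, 0.552]
ft_force: [1.2, -0.4, -0.6]
grip_width: 0.0141
```

```bash
python3 - <<'E'
from h import *
delta([0.461,0.241,0.2995],target_R(-10.8,0),0)
E
```

```text
t 17.5833 tcp [0.4    0.2374 0.2999] want [0.461  0.241  0.2995] q [ 0.536   0.253  -0.2651  1.0627 -0.0013  0.7733] F [ 1.2228 -0.3939 -0.5898] w 0.014134427867665752
rotvec [-0.0489 -0.0078 -0.0065] shift in current axes [-0.0001 -0.0584  0.0178] in target axes [ 0.0004 -0.0592  0.015 ] tip [0.4    0.2374 0.2999]
```

Request:
arm_command(
  moves=[0, 0, 0.008, -0.048, -0.008, -0.006, 1, 0, 0, 0.007, 0, 0, 0, 1, 0, -0.012, 0, 0, 0, 0, 1, 0, -0.012, 0, 0, 0, 0, 1, 0, -0.012, 0, 0, 0, 0, 1, 0, -0.008, 0, 0, 0, 0, 1, 0, 0, 0, 0, 0, 0, 1, 0, 0, 0, 0, 0, 0, 1],
)

```text
clock: 18.25
eef_pos: [0.4504, 0.2418, 0.2999]
tool_rot: [-0.447, 0.549, 0.446, 0.548]
ft_force: [0.0, 0.7, -1.4]
grip_width: 0.0146
```

```bash
python3 - <<'E'
from h import *
delta([0.461,0.241,0.2995],target_R(-10.8,0),0)
E
```

```text
t 18.25 tcp [0.4504 0.2418 0.2999] want [0.461  0.241  0.2995] q [ 0.493   0.3335 -0.1517  1.0867 -0.001   0.6967] F [ 0.0441  0.7124 -1.3527] w 0.014639351494261422
rotvec [-0.0152 -0.0015 -0.0002] shift in current axes [ 0.0004 -0.0106  0.0013] in target axes [ 0.0004 -0.0106  0.0012] tip [0.4504 0.2418 0.2999]
```

Request:
arm_command(
  moves=[0, -0.005, 0.001, -0.015, -0.0015, 0, 1, 0, -0.004, 0, 0, 0, 0, 1, 0, -0.001, 0, 0, 0, 0, 1, 0, 0, 0, 0, 0, 0, 1, 0, 0, 0, 0, 0, 0, 1, 0, 0, 0, 0, 0, 0, 1],
)

```text
clock: 18.75
eef_pos: [0.4607, 0.2403, 0.2994]
tool_rot: [-0.45, 0.546, 0.451, 0.544]
ft_force: [0.1, -0.3, -0.4]
grip_width: 0.0143
```

```bash
python3 - <<'E'
from chk import *
delta([0.461,0.241,0.2995],target_R(-10.8,0),0)
o=bot.get_obs();np.savez("w13.npz",**{k:np.array(v) for k,v in o.items()});print(ringext(o,"side")[0],R.from_quat(o["tool_rot"]).as_matrix()[:,0])
E
```

```text
t 18.75 tcp [0.4607 0.2403 0.2994] want [0.461  0.241  0.2995] q [ 0.4807  0.3499 -0.1291  1.0942  0.0005  0.669 ] F [ 0.0883 -0.3101 -0.3609] w 0.014349859320544972
rotvec [ 0.0002 -0.001  -0.0021] shift in current axes [-0.0001 -0.0002  0.0007] in target axes [-0.0001 -0.0002  0.0007] tip [0.4607 0.2403 0.2994]
[0.5355 0.2259 0.1282] [-0.0023 -0.0006 -1.    ]
```

```bash
python3 - <<'E'
from chk import *
for i in("side","top","wrist"):
    im=bot.camera(i);cv2.imwrite(f"pics/{i}13.png",im[:,:,::-1])
    if i=="side":crop(i,im,195,185,75,65,10,"s13.png")
    if i=="wrist":crop(i,im,0,0,512,384,1.5625,"w13.png")
    if i=="top":crop(i,im,100,110,270,130,2.9,"t13.png")
o=bot.get_obs();print(o["clock"],o["eef_pos"],o["joint_vel"],o["ft_force"],o["grip_width"])
C,a,b,_=ringext(o,"side");print(C,a,b)
E
```

```text
18.9 [0.4607 0.2404 0.2994] [ 0.0002  0.0017  0.0009  0.0007 -0.0019 -0.0006] [-0.221   0.0568 -0.8044] 0.014302169263306772
[0.5355 0.2259 0.1283] [225.2572 211.3681] [246.8947 229.7196]
```

View pics/s13.png

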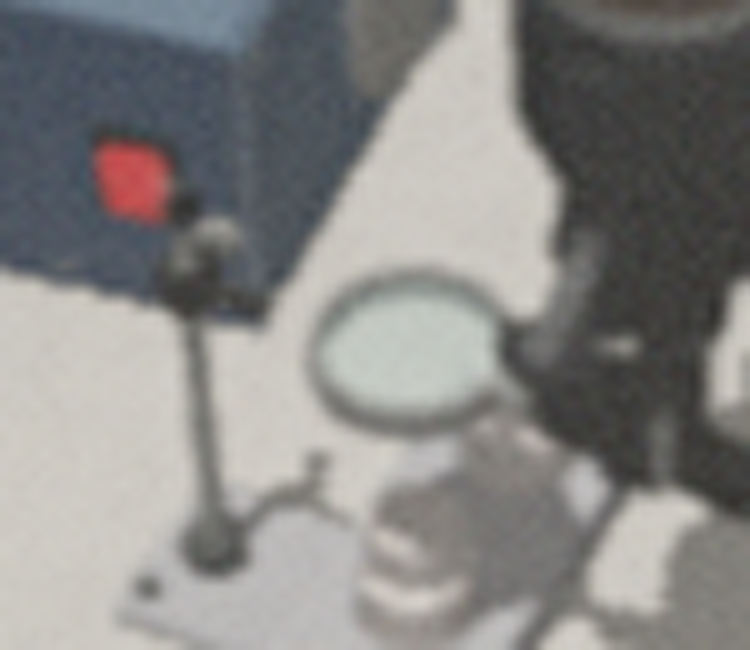

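View pics/t13.png

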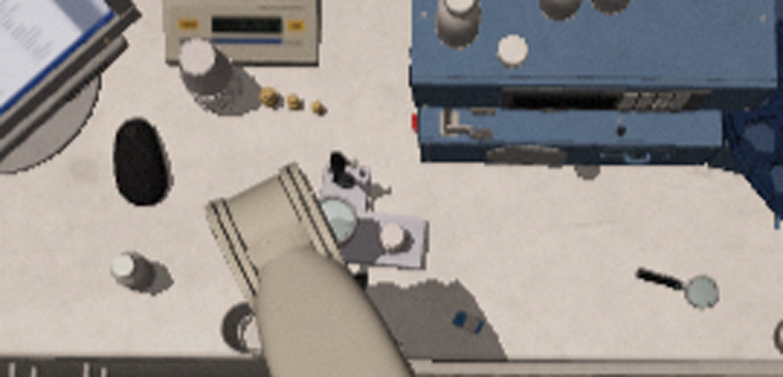

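View pics/w13.png

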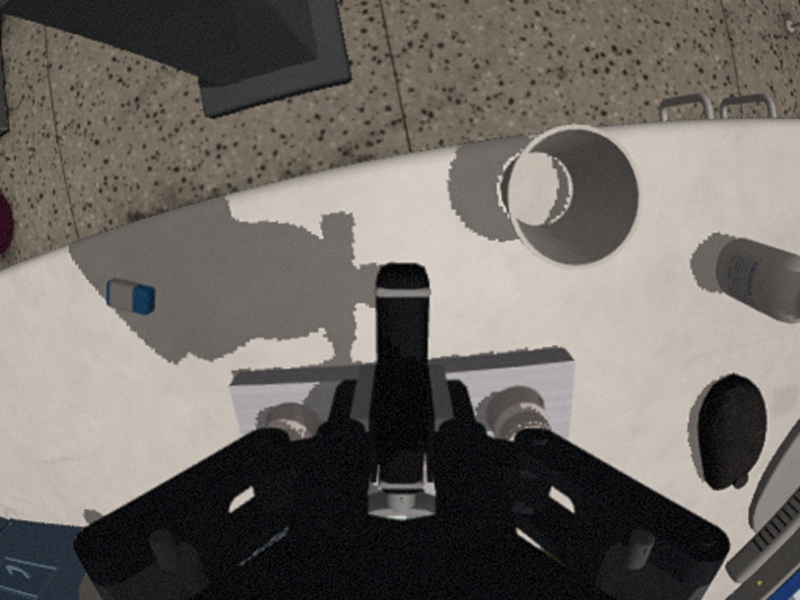

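```bash
python3 -c "
from workcell import bot
print(bot.job_done())"
```

```text
the job is handed in; nothing more can be done
None
```

The proud (middle) cap is pressed home, and I handed in with the loupe held level and still above it. On the way there I bumped the loupe's ring against the pointer or post.

- **Cap:** I pressed it with the shut fingertips until it hit the stop, at about 41 N vertical. Afterwards its top looked level with the other two, and triangulated at 60 mm against 61 mm nominal.
- **Loupe:** the larger one, gripped across the handle (14 mm opening), with no visible slip since the pick-up.
- **Final pose:** the lens centre is at about (0.5355, 0.226, 0.128). The cap is at (0.536, 0.226) and the pointer tip is at a height of about 0.1285–0.1295, so the lens is within about 1–2 mm. The tool was within 0.2° of vertical, joint speeds were about 0, and the force reading was under 1 N. The images show the ring clear of the pointer.

- **The bump:** on the first sideways carry I misjudged a tool axis, and the wrist force reached about 10 N before I backed off. Pictures from before and after show the pointer unmoved to within about a pixel, which is about 3 mm in the side view. Its tip height measured 0.128–0.130 before and 0.1297 after, so a shift of a millimetre or two can't be ruled out.
- **Check that disagreed:** one reading of the pointer tip from the side camera alone gave 0.132. I gave it less weight than the wrist-camera triangulation.

I saw no other object disturbed.

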